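Open and sort inspected canisters into the pass and reject nests

ROBOT

A 6-joint arm with a two-finger parallel gripper is mounted at the origin on the work surface. World frame = base frame: x ahead of the robot, y to its left, z up, the work surface at z = 0. Lengths are in mm, angles in rad, forces in N, time in s.
With the tool pointing down it reaches from about 325 to 850 mm from the base axis. Payload 4.4 kg.
Tool frame: the origin (TCP) lies on the mounting face of the last link; the fingertips stand 199 mm ahead of it and the grasp point (between the pads) lies 180 mm ahead of it; z points along the fingers, x is the direction in which the jaws open and shut, and the axes are right-handed (so a half turn about z gives the same grasp; the last joint's range is limited). The gripper opens to 94 mm and grips with 3 to 60 N. Pads are 16 mm wide; open, the fingers measure 119 mm over their backs; the gripper's body (75 mm by 177 mm) begins 78 mm behind the grasp point.
Start: joints at [-1.365, 0.207, 1.542, -0, 1.393, -0.15], TCP at [200.284, -538.995, 404.647] pointing down, gripper open.
Joint ranges: [-2.73, 2.73], [-0.86, 2.22], [0.23, 2.46], [-1.11, 4.25], [0.08, 2.63], [-2.82, 2.82]. Speed limits (rad/s): [2.79, 2.79, 3.14, 3.14, 3.14, 3.14].

INTERFACE

Orientations are given as a unit quaternion [w, x, y, z].
In Python, from station import * gives the robot as it stands.
- The arm moves only by the shell command python3 -m pendant 'ROWS' [FORCE]. ROWS is JSON, a list of rows, each an object with "offset": the shift along the world's x, y, z in cm, a list of three; "angular": the turn, a rotation vector about the world's x, y, z in degrees, a list of three; "gripper": the closure in counts, from 0 (fully open) to 255 (shut). A call has 1 to 20 rows; each row shifts and turns the commanded pose from where the row before left it; what a row does not reach is not made up. A row lasts 1/12 s, in which the tool goes at most 41.7 mm and 7.16 degrees, less where a joint would pass 70% of its speed; a pose out of reach is approached as far as the arm can. A call is refused whole if a number of a shift passes 4.17 or a number of a turn 7.16, either way. A call with a gripper value outside its range is refused whole. The fingers move at their own pace and stop on an object; FORCE is the grip in N (left out, the last holds). Time passes only in rows, so rows that do not move let the fingers close. It gives the time, the measured TCP pose, the force and the opening at its end, in the units of the state.
- state(): the state, without advancing time (a new reading comes with each control period).
- read_camera(name): name is "scene" or "side" or "wrist"; returns the picture (420x560x3 uint8, blue, green, red); there is no depth.
- camera_params(name): a dict with "K" (3x3 intrinsics, pixels), "k1" (the pictures are not rectified: a ray, as slopes to the right and down, at radius r is drawn at 1 + k1 r^2 times it, then the intrinsics apply), "extrinsics" (4x4, takes a point from world to camera coordinates); the wrist camera has in their place "tool_from_camera" (4x4, takes a point from camera to tool coordinates, whose origin is the TCP and whose axes are the tool frame's). Camera axes: x right, y down, z forward; pixel columns grow to the right and rows downward; lengths in mm; the calibration is good to about 2 mm. A picture is of the moment at which its call begins: read the wrist's pose just before it. camera_params takes no time and is no camera call.
- job_done(): hands the job in, once; it reports no verdict.
The state is a dict: "t": time; "joints": joint angles; "qvel": joint speeds; "tau": joint torques, N m; "position": TCP position; "tcp_rot": TCP orientation; "contact_force": force on the tool from outside, world axes, zero at the start; "ft_torque": the same for the moment, N m; "grip_width": finger opening in mm.
Only numpy, scipy, OpenCV 4.12 (cv2) and the standard library are available. Lean on these libraries where they do the work, as an engineer would, in place of code of your own. Each camera call takes 0.05 s, during which the arm holds its last target.

TASK

Take the covers off the two aluminium canisters and set both covers, knob up, on the cork mat. After that slide (do not lift or tip) first the green-banded canister into the nest marked green, then the red-banded one into the nest marked red; press each firmly home against the nest's yellow sprung stop, with about 20 N for a second, without ramming it, and leave it standing there. Leave the vase, bowl and hammer alone.

Things in the scene. Friction and masses are not known exactly. Their poses are not given: they have to be found in the camera images.
- green_pot: Open round aluminium canister, green band outside and green disc on its inner floor. 96 mm across, 50 mm high, straight wall 5 mm thick (86 mm inside), floor 5 mm. 0.35 to 0.7 kg; 2 to 8 N slides it. Origin: centre of underside, z up. Stands on the bench with a loose cover on. Closed fingers lowered inside can push its inner wall.
- red_pot: Open round aluminium canister, red band outside and red disc on its inner floor. 96 mm across, 50 mm high, straight wall 5 mm thick (86 mm inside), floor 5 mm. 0.35 to 0.7 kg; 2 to 8 N slides it. Origin: centre of underside, z up. Stands on the bench with a loose cover on. Closed fingers lowered inside can push its inner wall.
- cover_a: Loose aluminium cover, starts on the green-banded canister. Disc 100 mm across, 6 mm thick; dark round wooden knob on top, 25 mm diameter, 30 mm tall (z = 11 to 41 mm); below, a plug 74 mm across, 5 mm deep, inside the pot's rim. Origin: centre of the plug's underside, z up, 45 mm above the pot's underside when on. 0.12 kg. Lifts straight off.
- cover_b: Loose aluminium cover, starts on the red-banded canister. Disc 100 mm across, 6 mm thick; dark round wooden knob on top, 25 mm diameter, 30 mm tall (z = 11 to 41 mm); below, a plug 74 mm across, 5 mm deep, inside the pot's rim. Origin: centre of the plug's underside, z up, 45 mm above the pot's underside when on. 0.12 kg. Lifts straight off.
- nest_left: Left (+y) nest, fixed. Origin: on its centre line at bench level; +x = push-in direction (outwards, away from mid-bench). Grey side walls 34 mm high, 104 mm clear between them, straight from x=-50 to 90 mm; flared mouth from x=-83 (about 135 mm wide) to -50. Dark back block from x=87 to 127, 46 mm high. Bench runs flat into it, no step.
- nest_right: Right (-y) nest, fixed. Origin: on its centre line at bench level; +x = push-in direction (outwards, away from mid-bench). Grey side walls 34 mm high, 104 mm clear between them, straight from x=-50 to 90 mm; flared mouth from x=-83 (about 135 mm wide) to -50. Dark back block from x=87 to 127, 46 mm high. Bench runs flat into it, no step.
- mouth_left (a point): Centre of the mouth of the left nest, at bench level, 83 mm before the nest's origin. Deep in the nest is a yellow sprung stop pad (64 mm wide, 6 to 46 mm high; 5 N per mm, 12 mm of give). Its depth changes each time: a pot just touching it has its centre 15 mm short of to 15 mm beyond the nest's origin, so feel for it. Over 40 N is ramming.
- mouth_right (a point): Centre of the mouth of the right nest, at bench level, 83 mm before the nest's origin. Deep in the nest is a yellow sprung stop pad (64 mm wide, 6 to 46 mm high; 5 N per mm, 12 mm of give). Its depth changes each time: a pot just touching it has its centre 15 mm short of to 15 mm beyond the nest's origin, so feel for it. Over 40 N is ramming.
- pass_mark: Green painted disc 94 mm across, flat on the bench in one of the two nests (left or right, it changes), centred on that nest's origin: marks it as the pass nest. Origin: its centre. Partly under the yellow stop pad.
- reject_mark: Red painted disc 94 mm across, flat on the bench in one of the two nests (left or right, it changes), centred on that nest's origin: marks it as the reject nest. Origin: its centre. Partly under the yellow stop pad.
- mat: Fixed cork mat at the far side of the bench, 125 mm (x) by 260 mm (y), 5 mm thick; origin: centre of its underside. Room for both covers side by side along y.
- vase: Bystander: loose aluminium vase, 84 mm across, 170 mm tall; origin: centre of its foot.
- bowl: Bystander: loose aluminium bowl, 90 mm across, 40 mm tall; origin: centre of its foot.
- hammer: Bystander: hammer 200 mm long lying on the bench near the robot; origin: under its middle.

How it is judged:
By the outcome, as a careful person would: the job done as asked, in the order asked, and still so for the second after the job is handed in, with the robot touching nothing.
It also fails if it takes over 72 s, if anything falls off the work surface, if the arm or the gripper's body presses on something with over 40 N, if the wrist force passes 120 N, or if a joint passes its speed limit or range.

## Working session

There is one attempt and no reset: what is moved stays moved. The work goes in short steps, Python scripts to look and compute and a shell command to move; the robot and the scene stay as the last step left them, time stands still between calls to the robot, and variables do not carry over. Pictures are saved under pics/ and viewed, and the job is handed in when it is done.

```bash
ls; mkdir -p pics; python3 - <<'E'
from station import *
import cv2
s=state();print(s)
for n in("scene","side"):
    cv2.imwrite(f"pics/{n}0.png",read_camera(n)); p=camera_params(n);print(n,p)
print(camera_params("wrist"))
E
```

```text
pics
{'t': 0.0, 'joints': array([-1.36549424e+00,  2.07418235e-01,  1.54296024e+00, -3.96633611e-05,
        1.39350014e+00, -1.50523897e-01]), 'qvel': array([-0.00116105,  0.00022645, -0.00055928,  0.00115331, -0.00109566,
       -0.00019182]), 'tau': array([-7.73794436e-04, -3.70879519e+01, -2.81418622e+01,  6.97942916e-02,
        3.62647721e-02, -1.73142384e-04]), 'position': array([ 200.20526767, -538.62870119,  403.48832885]), 'tcp_rot': array([-7.71600581e-04,  8.21087560e-01, -5.70801114e-01, -8.43457901e-04]), 'contact_force': array([ 0.1312814 ,  0.02097695, -0.15370066]), 'ft_torque': array([ 0.06746399,  0.06026971, -0.03933587]), 'grip_width': 94.10906078574129}
scene {'K': array([[514.43727789,   0.        , 284.57434415],
       [  0.        , 514.43727789, 202.07118678],
       [  0.        ,   0.        ,   1.        ]]), 'k1': -0.09046339015024718, 'extrinsics': array([[ 7.92757590e-01,  6.09302517e-01, -1.69069716e-02,
        -3.67749458e+02],
       [ 4.68106694e-01, -6.26345876e-01, -6.23351400e-01,
        -1.67988157e+02],
       [-3.90399189e-01,  4.86252287e
[... 534 characters left out ...]
1, -7.47605922e-01, -5.18666540e-01,
         1.06400144e+03],
       [ 0.00000000e+00,  0.00000000e+00,  0.00000000e+00,
         1.00000000e+00]])}
{'K': array([[304.79077106,   0.        , 282.49897819],
       [  0.        , 304.79077106, 206.4382532 ],
       [  0.        ,   0.        ,   1.        ]]), 'k1': -0.04316167489367645, 'tool_from_camera': array([[ 9.99998051e-01,  7.29351772e-04, -1.83454475e-03,
         1.39353540e-01],
       [-1.93102609e-04,  9.60934579e-01,  2.76775536e-01,
        -8.08582067e+01],
       [ 1.96474421e-03, -2.76774642e-01,  9.60932847e-01,
         1.98580206e+01],
       [ 0.00000000e+00,  0.00000000e+00,  0.00000000e+00,
         1.00000000e+00]])}
```

View pics/scene0.png

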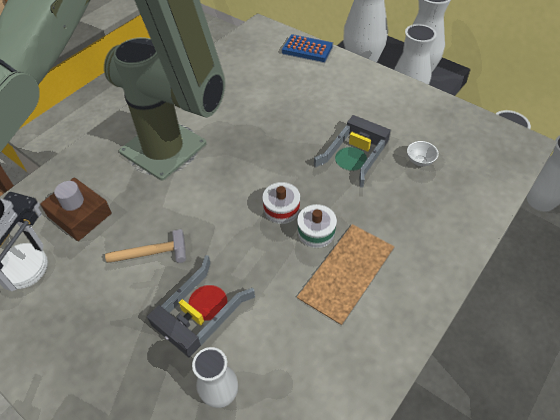

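View pics/side0.png

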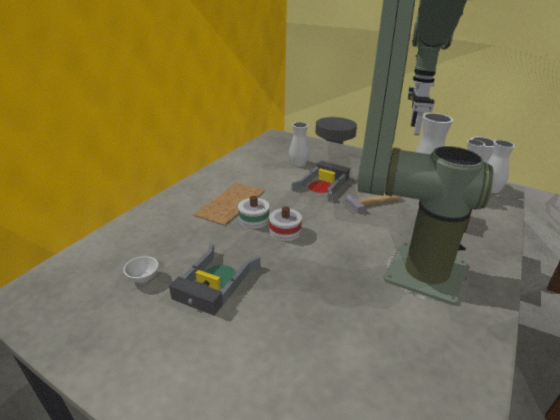

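The scene view shows the red pot at about (281,200), the green pot at (317,224), the mat at (345,273), the green mark in the far (+y) nest at (350,158), and the red mark in the -y nest at (208,301). Next I'll zoom in to measure.

```bash
cat > h.py <<'E'
import numpy as np, cv2
from station import *
from scipy.spatial.transform import Rotation as R
def cam(n):
    p=camera_params(n)
    if n=="wrist":
        s=state(); w,x,y,z=s["tcp_rot"]; T=np.eye(4); T[:3,:3]=R.from_quat([x,y,z,w]).as_matrix(); T[:3,3]=s["position"]
        return p["K"],p["k1"],np.linalg.inv(T@p["tool_from_camera"])
    return p["K"],p["k1"],p["extrinsics"]
def proj(c,P):
    K,k1,E=c; P=np.atleast_2d(P); q=P@E[:3,:3].T+E[:3,3]; s=q[:,:2]/q[:,2:]
    s=s*(1+k1*(s**2).sum(1,keepdims=True)); return s*[K[0,0],K[1,1]]+K[:2,2]
def unproj(c,uv,z):
    K,k1,E=c; uv=np.atleast_2d(uv).astype(float); d=(uv-K[:2,2])/[K[0,0],K[1,1]]; s=d.copy()
    for _ in range(30): s=d/(1+k1*(s**2).sum(1,keepdims=True))
    r=np.c_[s,np.ones(len(s))]@E[:3,:3]; o=-E[:3,:3].T@E[:3,3]
    return o+r*((z-o[2])/r[:,2])[:,None]
def circ(x,y,z,r,n=60):
    a=np.linspace(0,2*np.pi,n); return np.c_[x+r*np.cos(a),y+r*np.sin(a),0*a+z]
E
python3 - <<'E'
from h import *
sc=cv2.imread("pics/scene0.png"); sd=cv2.imread("pics/side0.png")
def crop(im,x,y,w,h,k,f): cv2.imwrite(f,cv2.resize(im[y:y+h,x:x+w],None,fx=k,fy=k,interpolation=cv2.INTER_CUBIC))
crop(sc,250,105,160,120,5,"pics/c1.png")
crop(sc,140,215,160,120,5,"pics/c2.png")
crop(sd,170,180,160,120,5,"pics/c3.png")
c=cam("scene");d=cam("side")
print("knobs scene red,green",unproj(c,[[281,190],[317,213]],80).round())
print("side red,green",unproj(d,[[286,210],[254,199]],86).round())
print("mat",unproj(c,[[355,225],[394,246],[344,323],[297,295]],5).round())
E
```

```text
knobs scene red,green [[434.  26.  80.]
 [551.  21.  80.]]
side red,green [[425.  38.  86.]
 [541.  33.  86.]]
mat [[ 623.   96.    5.]
 [ 738.  100.    5.]
 [ 754. -153.    5.]
 [ 624. -160.    5.]]
```

View pics/c1.png

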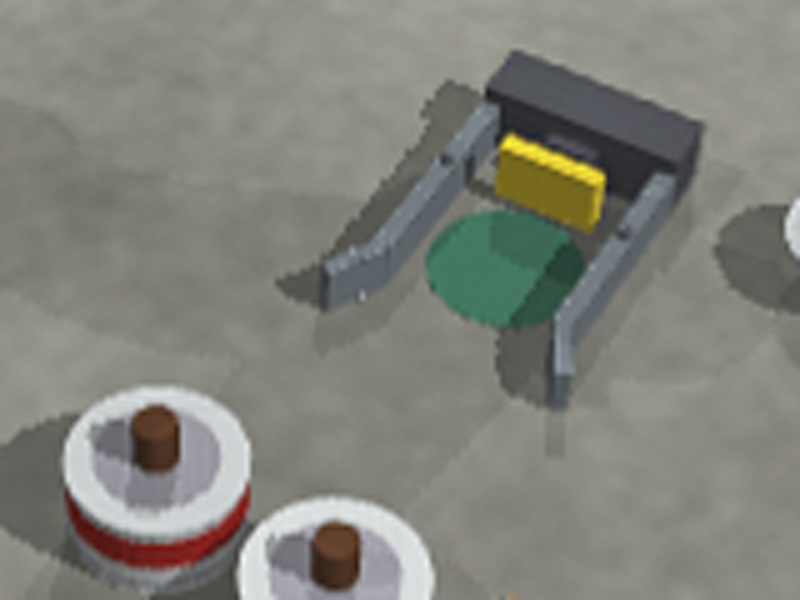

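View pics/c2.png

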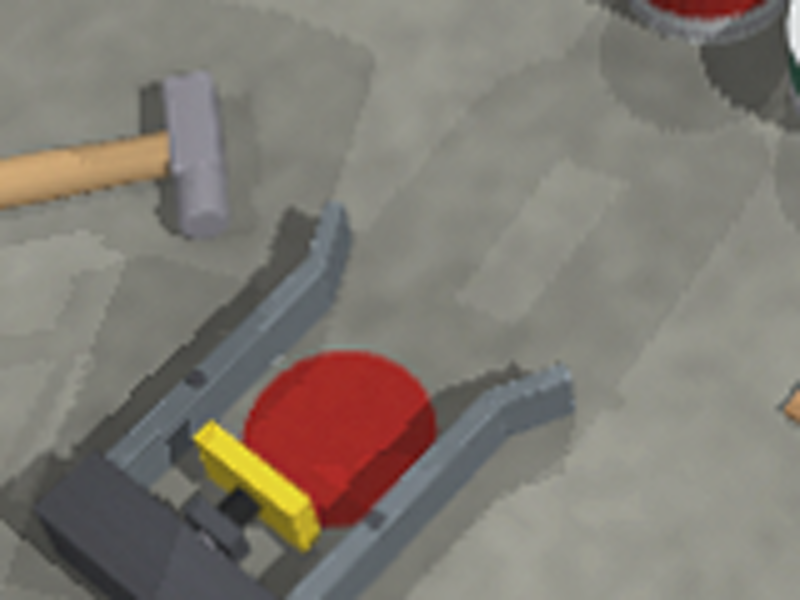

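View pics/c3.png

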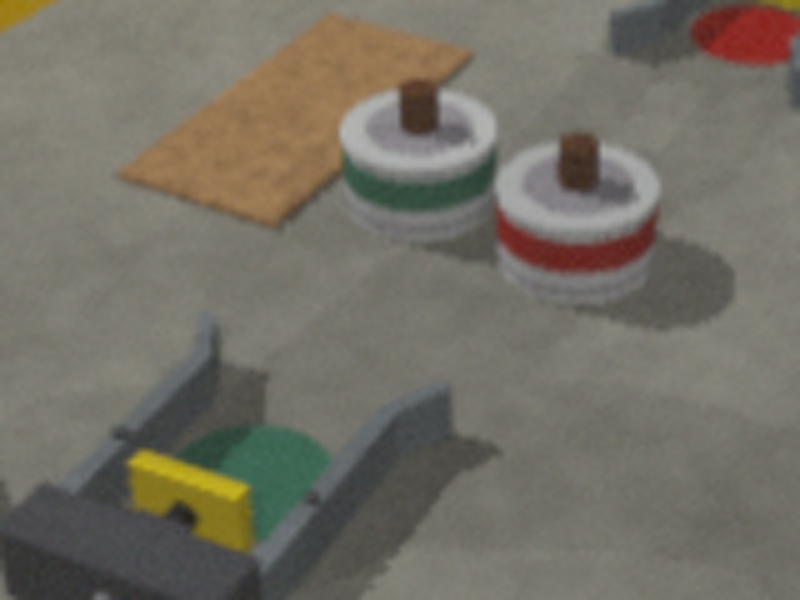

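```bash
python3 - <<'E'
from h import *
c=cam("scene");d=cam("side")
f=lambda pts,x,y:(np.array(pts)+.5)/5-.5+[x,y]
S1=lambda p,z:unproj(c,f(p,250,105),z).round(1)
S2=lambda p,z:unproj(c,f(p,140,215),z).round(1)
D=lambda p,z:unproj(d,f(p,170,180),z).round(1)
print("knob sc r,g",S1([[156,412],[337,530]],86)); print("knob sd r,g",D([[580,140],[419,87]],86))
print("rim sc red L,R,T",S1([[64,460],[251,460],[157,387]],56))
print("left nest: block back edge",S1([[513,50],[703,122]],46)); print("front",S1([[487,92],[690,160]],46))
print("wall inner tops: L bend, R bend, L tip,R tip",S1([[386,243],[557,322],[327,262],[556,370]],34))
print("disc L,bottom",S1([[426,265],[505,327],[582,270]],0))
print("block side cam front corners, top",D([[45,485],[262,560]],46))
print("side wall tips inner top",D([[213,318],[447,388]],34))
print("right: wall inner tops bends, tips",S2([[350,262],[492,392],[345,207],[572,372]],34))
print("block front",S2([[92,452]],46)); print("disc",S2([[347,351],[245,430],[437,430]],0))
E
```

```text
knob sc r,g [[430.4  29.9  86. ]
 [549.5  23.1  86. ]]
knob sd r,g [[432.3  27.   86. ]
 [549.7  23.1  86. ]]
rim sc red L,R,T [[395.9  -5.2  56. ]
 [474.3  53.3  56. ]
 [404.   63.8  56. ]]
left nest: block back edge [[406.1 413.   46. ]
 [530.3 427.2  46. ]]
front [[413.9 372.2  46. ]
 [540.4 394.6  46. ]]
wall inner tops: L bend, R bend, L tip,R tip [[430.4 243.   34. ]
 [541.4 249.7  34. ]
 [412.  210.6  34. ]
 [559.9 219.2  34. ]]
disc L,bottom [[441.9 270.2   0. ]
 [505.7 256.8   0. ]
 [517.4 321.6   0. ]]
block side cam front corners, top [[530.2 395.   46. ]
 [406.  381.9  46. ]]
side wall tips inner top [[556.2 228.3  34. ]
 [409.1 213.6  34. ]]
right: wall inner tops bends, tips [[ 419.7 -239.2   34. ]
 [ 520.8 -251.3   34. ]
 [ 396.3 -217.4   34. ]
 [ 543.8 -220.5   34. ]]
block front [[ 400.1 -390.6   46. ]]
disc [[ 435.1 -264.9    0. ]
 [ 425.3 -326.5    0. ]
 [ 498.7 -270.5    0. ]]
```

```bash
cat > fit.py <<'E'
from h import *
from scipy.optimize import least_squares
sc=cv2.imread("pics/scene0.png"); sd=cv2.imread("pics/side0.png")
c=cam("scene");d=cam("side")
def disc(im,cm,col,x0,x1,y0,y1,c0):
    hsv=cv2.cvtColor(im,cv2.COLOR_BGR2HSV)
    m=((hsv[...,0]>65)&(hsv[...,0]<95) if col=="g" else (hsv[...,0]<8)|(hsv[...,0]>172))&(hsv[...,1]>100)
    b=np.zeros(m.shape,np.uint8);b[y0:y1,x0:x1]=m[y0:y1,x0:x1]
    n,l,st,_=cv2.connectedComponentsWithStats(b); b=(l==1+np.argmax(st[1:,4])).astype(np.uint8)
    k=cv2.findContours(b,cv2.RETR_EXTERNAL,cv2.CHAIN_APPROX_NONE)[0]; k=max(k,key=len)[:,0]
    P=unproj(cm,k,0)[:,:2]
    r=least_squares(lambda q:np.hypot(*(P-q).T)-46.5,c0,loss="cauchy",f_scale=1.0)
    res=np.hypot(*(P-r.x).T)-46.5
    return r.x.round(1),(abs(res)<2).mean().round(2),len(P)
if __name__=="__main__":
    print("green sc",disc(sc,c,"g",330,370,140,175,[481,299])); print("green sd",disc(sd,d,"g",200,240,260,285,[481,299]))
    print("red sc",disc(sc,c,"r",185,230,280,325,[463,-299])); print("red sd",disc(sd,d,"r",300,335,178,195,[463,-299]))
E
python3 fit.py
python3 - <<'E'
from h import *
import sys
def nest(cm,im,o,yaw,ox,oy,k):
    a=np.array([np.cos(yaw),np.sin(yaw)]);b=np.array([-a[1],a[0]])
    W=lambda x,y,z:[*(np.array(o)+x*a+y*b),z]
    L=[]
    for s in(1,-1):
        for z in (0,34): L.append([W(-83,67.5*s,z),W(-50,52*s,z),W(87,52*s,z)])
    L.append([W(87,-60,46),W(87,60,46),W(127,60,46),W(127,-60,46),W(87,-60,46)])
    L.append(list(circ(*o,0,47)))
    for l in L:
        p=(proj(cm,np.array(l))-[ox,oy]+.5)*k-.5
        cv2.polylines(im,[p.round().astype(int)],False,(255,0,255),1)
sc=cv2.imread("pics/scene0.png");sd=cv2.imread("pics/side0.png")
g=lambda im,x,y,w,h,k:cv2.resize(im[y:y+h,x:x+w],None,fx=k,fy=k,interpolation=cv2.INTER_CUBIC)
c=cam("scene");d=cam("side")
i1=g(sc,305,105,100,80,4);nest(c,i1,[481,299],np.radians(93.5),305,105,4)
i2=g(sc,140,250,120,110,4);nest(c,i2,[463,-297],np.radians(-94),140,250,4)
i3=g(sd,165,235,100,80,4);nest(d,i3,[481,299],np.radians(93.5),165,235,4)
i4=g(sd,285,155,90,60,4);nest(d,i4,[463,-297],np.radians(-94),285,155,4)
o=np.zeros((600,800,3),np.uint8)
cv2.imwrite("pics/o1.png",np.vstack([np.hstack([i1,i3])]))
h=np.zeros((440,360,3),np.uint8);h[:240]=i4
cv2.imwrite("pics/o2.png",np.hstack([i2[:440],h])[:600,:800])
E
```

```text
green sc (array([482.1, 299.3]), np.float64(0.37), 73)
green sd (array([498.2, 331.6]), np.float64(0.1), 78)
red sc (array([ 463.6, -302.1]), np.float64(0.57), 95)
red sd (array([ 462.1, -300.4]), np.float64(0.5), 50)
```

View pics/o1.png

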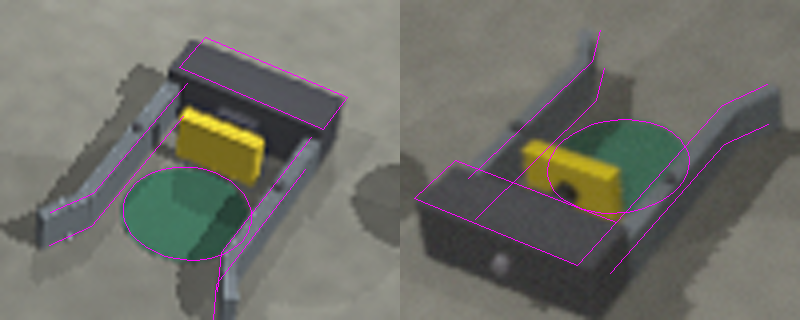

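View pics/o2.png

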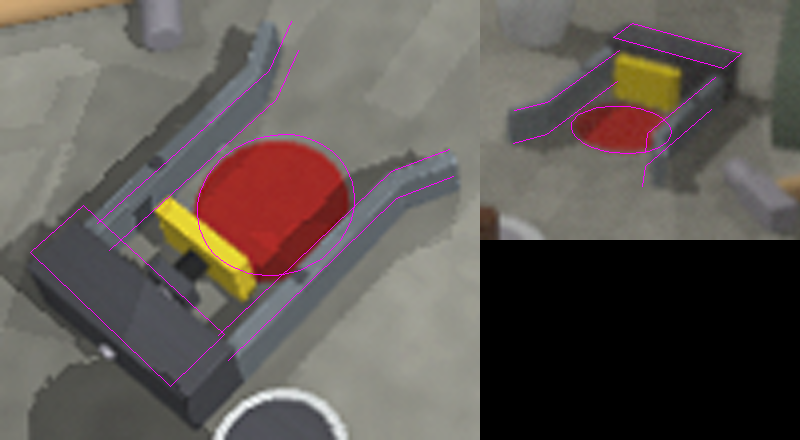

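```bash
python3 - <<'E'
from h import *
sc=cv2.imread("pics/scene0.png");c=cam("scene");d=cam("side")
print("vase top sc",unproj(c,[[210,363]],170).round(),"sd",unproj(d,[[300,126]],170).round())
print("bowl sc",unproj(c,[[422,150]],40).round())
k=4;im=cv2.resize(sc[215:335,250:410],None,fx=k,fy=k,interpolation=cv2.INTER_CUBIC)
def pl(P): cv2.polylines(im,[((proj(c,np.array(P,float))-[250,215]+.5)*k-.5).round().astype(int)],True,(255,0,255),1)
a=np.radians(2)
def rect(o,a): 
    M=np.array([[np.cos(a),-np.sin(a)],[np.sin(a),np.cos(a)]]); q=np.array([[-62.5,-130],[62.5,-130],[62.5,130],[-62.5,130]])@M.T+o
    return np.c_[q,[5]*4]
pl(rect([685,-29],a)); pl(circ(685,-29,5,5))
cv2.imwrite("pics/mat.png",im)
M=R.from_quat([.821087,-.570801,-.00084,-.00077]).as_matrix();print(M.round(3))
E
```

```text
vase top sc [[ 633. -444.  170.]] sd [[ 621. -427.  170.]]
bowl sc [[645. 412.  40.]]
[[ 0.348 -0.937 -0.001]
 [-0.937 -0.348  0.002]
 [-0.002 -0.    -1.   ]]
```

View pics/mat.png

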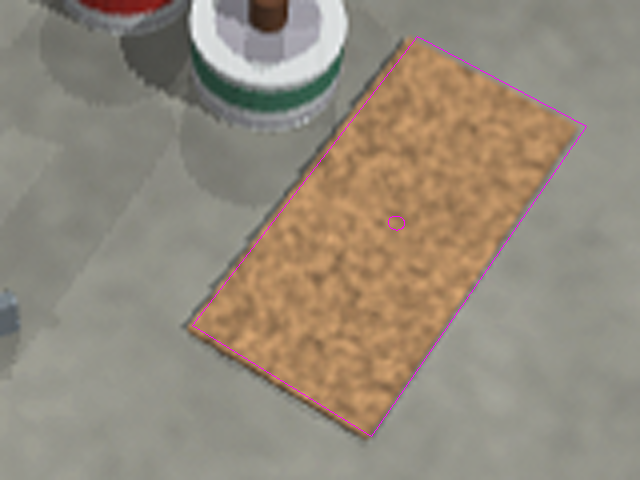

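```bash
python3 -m pendant '[{"offset":[1.94,3.12,-0.4],"angular":[0,0,6.97],"gripper":120},{"offset":[1.94,3.12,-0.4],"angular":[0,0,6.97],"gripper":120},{"offset":[1.94,3.12,-0.4],"angular":[0,0,6.97],"gripper":120},{"offset":[1.94,3.12,-0.4],"angular":[0,0,6.97],"gripper":120},{"offset":[1.94,3.12,-0.4],"angular":[0,0,6.97],"gripper":120},{"offset":[1.94,3.12,-0.4],"angular":[0,0,6.97],"gripper":120},{"offset":[1.94,3.12,-0.4],"angular":[0,0,6.97],"gripper":120},{"offset":[1.94,3.12,-0.4],"angular":[0,0,6.97],"gripper":120},{"offset":[1.94,3.12,-0.4],"angular":[0,0,6.97],"gripper":120},{"offset":[1.94,3.12,-0.4],"angular":[0,0,6.97],"gripper":120},{"offset":[1.94,3.12,-0.4],"angular":[0,0,0],"gripper":120},{"offset":[1.94,3.12,-0.4],"angular":[0,0,0],"gripper":120},{"offset":[1.94,3.12,-0.4],"angular":[0,0,0],"gripper":120},{"offset":[1.94,3.12,-0.4],"angular":[0,0,0],"gripper":120},{"offset":[1.94,3.12,-0.4],"angular":[0,0,0],"gripper":120},{"offset":[1.94,3.12,-0.4],"angular":[0,0,0],"gripper":120},{"offset":[1.94,3.12,-0.4],"angular":[0,0,0],"gripper":120},{"offset":[1.94,3.12,-0.4],"angular":[0,0,0],"gripper":120}]' 25
cat > look.py <<'E'
from h import *
import sys
s=state();c=cam("wrist");im=read_camera("wrist")
print(s["t"],s["position"].round(1),s["tcp_rot"].round(4),s["joints"].round(2),s["contact_force"].round(1),s["grip_width"].round(1))
n=sys.argv[1];cv2.imwrite(f"pics/{n}.png",im);np.savez(f"pics/{n}.npz",K=c[0],k1=c[1],E=c[2])
E
python3 look.py w1
```

```text
t: 1.6
position: [549.9, 24.5, 332.0]
tcp_rot: [0.0, 1.0, 0.001, -0.0]
contact_force: [-0.1, -0.1, 0.7]
grip_width: 49.9Traceback (most recent call last):
  File "look.py", line 4, in <module>
    print(s["t"],s["position"].round(1),s["tcp_rot"].round(4),s["joints"].round(2),s["contact_force"].round(1),s["grip_width"].round(1))
                                                                                                               ^^^^^^^^^^^^^^^^^^^^^
AttributeError: 'float' object has no attribute 'round'
```

```bash
sed -i 's/s\["grip_width"\].round(1)/round(s["grip_width"],1)/' look.py; python3 look.py w1; python3 - <<'E'
from h import *
z=np.load("pics/w1.npz");c=(z["K"],z["k1"],z["E"]);im=cv2.imread("pics/w1.png")
for x,y in((549.6,23.1),(431.3,28.5)):
    for (zz,r) in((86,12.5),(56,50),(0,48)):
        cv2.polylines(im,[proj(c,circ(x,y,zz,r)).round().astype(int)],False,(255,0,255),1)
cv2.imwrite("pics/w1o.png",im)
E
```

```text
1.65 [551.9  28.9 331.4] [-2.4e-03  1.0e+00  2.6e-03  9.0e-04] [-0.11  0.23  1.67  0.01  1.24 -0.11] [1.  1.3 0.8] 49.9
```

View pics/w1o.png

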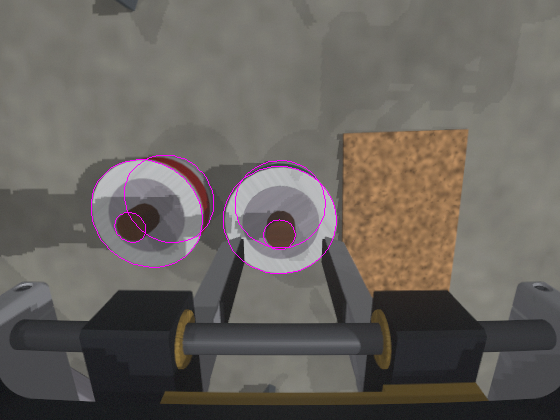

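Picture: both covers match the predicted circles, with the knob of the green pot's cover at (280,235) between the fingers. Going down on it.

```bash
python3 -m pendant '[{"offset":[0,0,-2],"angular":[0,0,0],"gripper":120},{"offset":[0,0.05,-2],"angular":[0,0,0],"gripper":120},{"offset":[0,0,-2],"angular":[0,0,0],"gripper":120},{"offset":[0,0,-1.45],"angular":[0,0,0],"gripper":120},{"offset":[0,0,0],"angular":[0,0,0],"gripper":120},{"offset":[0,0,0],"angular":[0,0,0],"gripper":120}]'
```

```text
t: 2.2
position: [548.9, 22.4, 257.4]
tcp_rot: [0.0, 1.0, 0.0, -0.001]
contact_force: [0.3, 0.5, -0.0]
grip_width: 50.2
```

```bash
python3 -m pendant '[{"offset":[0,0,0],"angular":[0,0,0],"gripper":255},{"offset":[0,0,0],"angular":[0,0,0],"gripper":255},{"offset":[0,0,0],"angular":[0,0,0],"gripper":255},{"offset":[0,0,0],"angular":[0,0,0],"gripper":255},{"offset":[0,0,0],"angular":[0,0,0],"gripper":255},{"offset":[0,0,0.5],"angular":[0,0,0],"gripper":255},{"offset":[0,0,1],"angular":[0,0,0],"gripper":255},{"offset":[0,0,1.5],"angular":[0,0,0],"gripper":255},{"offset":[0,0,1.5],"angular":[0,0,0],"gripper":255}]' 30
```

```text
t: 2.95
position: [549.2, 23.2, 303.8]
tcp_rot: [-0.0, 1.0, 0.001, -0.001]
contact_force: [0.7, -0.8, -1.1]
grip_width: 24.4
```

```bash
python3 -m pendant '[{"offset":[1.5,0.1,0],"angular":[0,0,0],"gripper":255},{"offset":[2.5,0.2,0],"angular":[0,0,0],"gripper":255},{"offset":[2.7,0.2,0],"angular":[0,0,0],"gripper":255},{"offset":[2.7,0.2,0],"angular":[0,0,0],"gripper":255},{"offset":[2.2,0.2,-0.5],"angular":[0,0,0],"gripper":255},{"offset":[1.5,0,-1.2],"angular":[0,0,0],"gripper":255},{"offset":[0,0,-1.7],"angular":[0,0,0],"gripper":255},{"offset":[0,0,-1.7],"angular":[0,0,0],"gripper":255},{"offset":[0,0,-1.3],"angular":[0,0,0],"gripper":255},{"offset":[0,0,-0.9],"angular":[0,0,0],"gripper":255},{"offset":[0,0,-0.6],"angular":[0,0,0],"gripper":255},{"offset":[0,0,-0.4],"angular":[0,0,0],"gripper":255},{"offset":[0,0,0],"angular":[0,0,0],"gripper":255},{"offset":[0,0,0],"angular":[0,0,0],"gripper":255}]'; python3 look.py w2
```

```text
t: 4.12
position: [680.7, 32.1, 220.8]
tcp_rot: [0.0, 1.0, 0.001, 0.001]
contact_force: [-0.0, 0.7, -1.3]
grip_width: 24.3
4.1167 [680.7  32.1 220.8] [0.e+00 1.e+00 8.e-04 5.e-04] [-0.08  0.61  1.39  0.    1.14 -0.08] [-0.   0.7 -1.3] 24.3
```

View pics/w2.png

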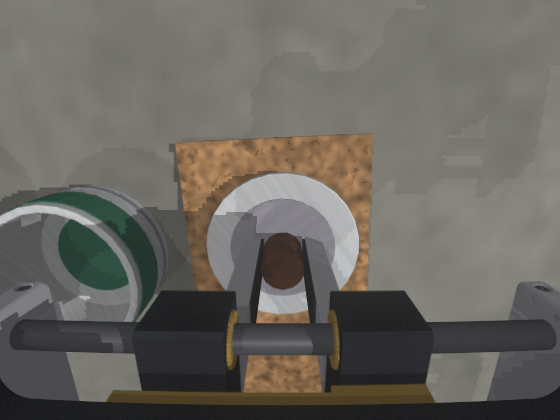

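```bash
python3 -m pendant '[{"offset":[0,0,-0.2],"angular":[0,0,0],"gripper":255},{"offset":[0,0,-0.1],"angular":[0,0,0],"gripper":255},{"offset":[0,0,0],"angular":[0,0,0],"gripper":255},{"offset":[0,0,0],"angular":[0,0,0],"gripper":255}]'
```

```text
t: 4.5
position: [681.0, 32.1, 218.5]
tcp_rot: [0.0, 1.0, 0.001, 0.001]
contact_force: [-0.6, 0.6, 3.7]
grip_width: 24.2
```

```bash
python3 -m pendant '[{"offset":[0,0,0],"angular":[0,0,0],"gripper":120},{"offset":[0,0,0],"angular":[0,0,0],"gripper":120},{"offset":[0,0,0],"angular":[0,0,0],"gripper":120},{"offset":[0,0,1],"angular":[0,0,0],"gripper":120},{"offset":[0,0,2],"angular":[0,0,0],"gripper":120},{"offset":[0,0,3],"angular":[0,0,0],"gripper":120},{"offset":[-1.5,0,3.3],"angular":[0,0,0],"gripper":120},{"offset":[-3.4,0,0],"angular":[0,0,0],"gripper":120},{"offset":[-4,-0.1,0],"angular":[0,0,0],"gripper":120},{"offset":[-4,-0.1,0],"angular":[0,0,0],"gripper":120},{"offset":[-4,-0.1,0],"angular":[0,0,0],"gripper":120},{"offset":[-4,-0.1,0],"angular":[0,0,0],"gripper":120},{"offset":[-4,0,0],"angular":[0,0,0],"gripper":120},{"offset":[0,0,0],"angular":[0,0,0],"gripper":120},{"offset":[0,0,0],"angular":[0,0,0],"gripper":120}]'; python3 look.py w3
python3 - <<'E'
from h import *
z=np.load("pics/w3.npz");c=(z["K"],z["k1"],z["E"]);im=cv2.imread("pics/w3.png")
for x,y in((549.6,23.1),(431.3,28.5)):
    for (zz,r) in((86,12.5),(56,50),(0,48)) if x<500 else ((50,48),(50,43),(5,43)):
        cv2.polylines(im,[proj(c,circ(x,y,zz,r)).round().astype(int)],False,(255,0,255),1)
cv2.imwrite("pics/w3o.png",im)
E
```

```text
t: 5.75
position: [428.9, 28.5, 309.7]
tcp_rot: [-0.0, 1.0, 0.001, -0.001]
contact_force: [0.1, -0.7, 0.2]
grip_width: 49.5
5.75 [428.9  28.5 309.7] [-1.e-04  1.e+00  7.e-04 -7.e-04] [-0.14  0.    1.98  0.    1.16 -0.14] [ 0.1 -0.7  0.2] 49.5
```

View pics/w3o.png

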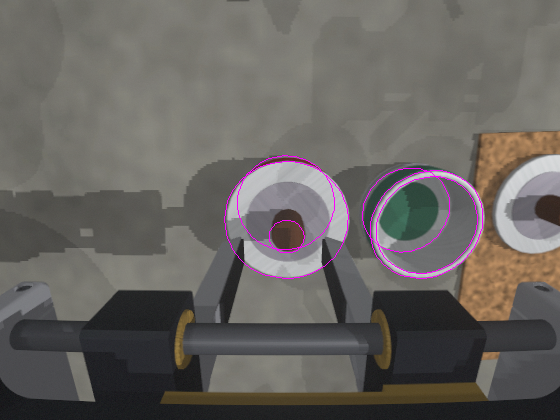

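Picture: red pot's rim circle and knob match at (287,215)/(287,235), and the green pot is open and still where it was, at (428,222). Grasping cover b.

```bash
python3 -m pendant '[{"offset":[0.1,0,-2],"angular":[0,0,0],"gripper":120},{"offset":[0.1,0,-2],"angular":[0,0,0],"gripper":120},{"offset":[0,0,-1.2],"angular":[0,0,0],"gripper":120},{"offset":[0,0,0],"angular":[0,0,0],"gripper":120},{"offset":[0,0,0],"angular":[0,0,0],"gripper":255},{"offset":[0,0,0],"angular":[0,0,0],"gripper":255},{"offset":[0,0,0],"angular":[0,0,0],"gripper":255},{"offset":[0,0,0],"angular":[0,0,0],"gripper":255},{"offset":[0,0,0],"angular":[0,0,0],"gripper":255}]'
```

```text
t: 6.55
position: [434.0, 28.0, 259.1]
tcp_rot: [0.0, 1.0, 0.001, 0.001]
contact_force: [0.4, 0.3, 2.4]
grip_width: 24.0
```

```bash
python3 -m pendant '[{"offset":[0,0,0.5],"angular":[0,0,0],"gripper":255},{"offset":[0,0,1.5],"angular":[0,0,0],"gripper":255},{"offset":[0,0,2],"angular":[0,0,0],"gripper":255},{"offset":[1.3,-0.6,1],"angular":[0,0,0],"gripper":255},{"offset":[2.6,-1.3,0],"angular":[0,0,0],"gripper":255},{"offset":[3,-1.5,0],"angular":[0,0,0],"gripper":255},{"offset":[3,-1.5,0],"angular":[0,0,0],"gripper":255},{"offset":[3,-1.5,0],"angular":[0,0,0],"gripper":255},{"offset":[3,-1.5,0],"angular":[0,0,0],"gripper":255},{"offset":[3,-1.5,0],"angular":[0,0,0],"gripper":255},{"offset":[2.7,-1.2,0],"angular":[0,0,0],"gripper":255},{"offset":[2,-0.8,-0.5],"angular":[0,0,0],"gripper":255},{"offset":[1.5,-0.6,-1],"angular":[0,0,0],"gripper":255},{"offset":[0,0,-2],"angular":[0,0,0],"gripper":255},{"offset":[0,0,-2],"angular":[0,0,0],"gripper":255},{"offset":[0,0,-1.6],"angular":[0,0,0],"gripper":255},{"offset":[0,0,-0.8],"angular":[0,0,0],"gripper":255},{"offset":[0,0,-0.5],"angular":[0,0,0],"gripper":255},{"offset":[0,0,0],"angular":[0,0,0],"gripper":255},{"offset":[0,0,0],"angular":[0,0,0],"gripper":255}]'; python3 look.py w4
```

```text
t: 8.22
position: [684.8, -91.9, 225.0]
tcp_rot: [0.0, 1.0, 0.001, 0.001]
contact_force: [0.1, 0.3, -1.4]
grip_width: 24.6
8.2167 [684.8 -91.9 225. ] [1.e-04 1.e+00 8.e-04 5.e-04] [-0.26  0.62  1.36  0.    1.16 -0.26] [ 0.1  0.3 -1.4] 24.6
```

View pics/w4.png

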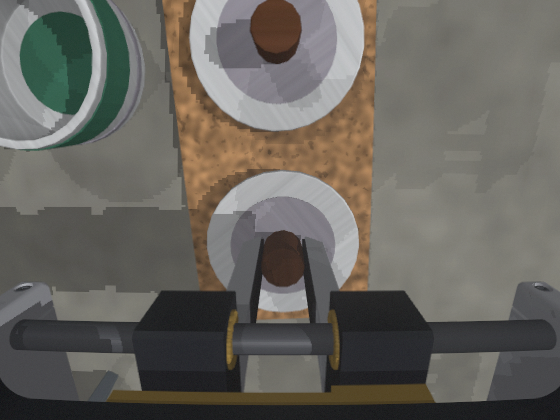

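Picture: cover a sits knob-up on the mat at (277,40), and cover b is over the mat at (283,240) with margin on each side.

```bash
python3 -m pendant '[{"offset":[0,0,-0.3],"angular":[0,0,0],"gripper":255},{"offset":[0,0,-0.2],"angular":[0,0,0],"gripper":255},{"offset":[0,0,-0.1],"angular":[0,0,0],"gripper":255},{"offset":[0,0,0],"angular":[0,0,0],"gripper":255},{"offset":[0,0,0],"angular":[0,0,0],"gripper":255}]'
```

```text
t: 8.68
position: [684.8, -91.9, 219.2]
tcp_rot: [0.0, 1.0, 0.001, 0.001]
contact_force: [-2.4, 0.4, 2.8]
grip_width: 24.4
```

```bash
python3 -m pendant '[{"offset":[0,0,0],"angular":[0,0,0],"gripper":120},{"offset":[0,0,0],"angular":[0,0,0],"gripper":120},{"offset":[0,0,0],"angular":[0,0,0],"gripper":120},{"offset":[0,0,1],"angular":[0,0,0],"gripper":120},{"offset":[0,0,2.5],"angular":[0,0,0],"gripper":120},{"offset":[0,0,3.5],"angular":[0,0,0],"gripper":120},{"offset":[0,0,4],"angular":[0,0,0],"gripper":120},{"offset":[-1.5,2,3],"angular":[0,0,0],"gripper":255},{"offset":[-2,3.4,0],"angular":[0,0,0],"gripper":255},{"offset":[-2,3.4,0],"angular":[0,0,0],"gripper":255},{"offset":[-2,3.4,0],"angular":[0,0,0],"gripper":255},{"offset":[-2,3.4,0],"angular":[0,0,0],"gripper":255},{"offset":[-2,3.4,0],"angular":[0,0,0],"gripper":255},{"offset":[-2,3.4,0],"angular":[0,0,0],"gripper":255},{"offset":[-2,3.4,0],"angular":[0,0,0],"gripper":255},{"offset":[-2,2,0],"angular":[0,0,0],"gripper":255},{"offset":[-1,1.4,0],"angular":[0,0,0],"gripper":255},{"offset":[0,0,0],"angular":[0,0,0],"gripper":255},{"offset":[0,0,0],"angular":[0,0,0],"gripper":255}]'; python3 look.py w5
```

```text
t: 10.27
position: [499.1, 200.7, 358.9]
tcp_rot: [0.0, 1.0, 0.002, 0.001]
contact_force: [1.3, 0.1, -0.1]
grip_width: 0.4
10.2667 [499.1 200.7 358.9] [1.0e-04 1.0e+00 1.8e-03 7.0e-04] [ 0.22  0.17  1.68 -0.    1.29  0.22] [ 1.3  0.1 -0.1] 0.4
```

View pics/w5.png

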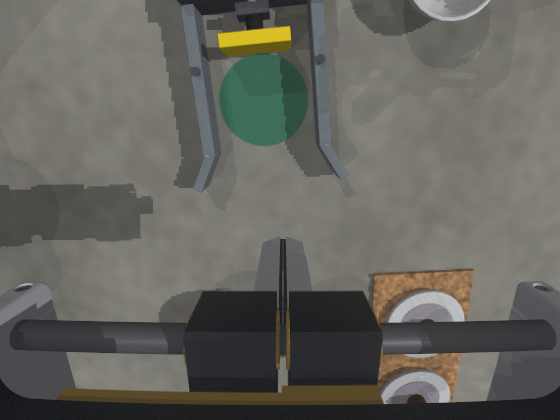

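```bash
cat > nest.py <<'E'
from h import *
import sys
n,col,x,y,yaw,X0,Y0,w,h,k=sys.argv[1],sys.argv[2],*map(float,sys.argv[3:6]),*map(int,sys.argv[6:11])
z=np.load(f"pics/{n}.npz");c=(z["K"],z["k1"],z["E"]);im0=cv2.imread(f"pics/{n}.png")
from fit import disc
print(disc(im0,c,col,X0,X0+w,Y0,Y0+h,[x,y]))
im=cv2.resize(im0[Y0:Y0+h,X0:X0+w],None,fx=k,fy=k,interpolation=cv2.INTER_CUBIC)
t=np.radians(yaw);a=np.array([np.cos(t),np.sin(t)]);b=np.array([-a[1],a[0]])
W=lambda X,Y,Z:[*(np.array([x,y])+X*a+Y*b),Z]
L=[(list(circ(x,y,0,47)),(255,255,0))]
for s in(1,-1):
    for Z,cl in((0,(255,0,255)),(34,(0,255,255))): L.append(([W(-83,67.5*s,Z),W(-50,52*s,Z),W(87,52*s,Z)],cl))
L.append(([W(87,-60,46),W(87,60,46)],(255,0,255)))
for l,cl in L: cv2.polylines(im,[((proj(c,np.array(l))-[X0,Y0]+.5)*k-.5).round().astype(int)],False,cl,1)
cv2.imwrite(f"pics/{n}o{sys.argv[11]}.png",im)
E
python3 nest.py w5 g 481 299 94 160 0 200 200 3 a
```

```text
(array([476.9, 300.1]), np.float64(0.4), 434)
```

View pics/w5oa.png

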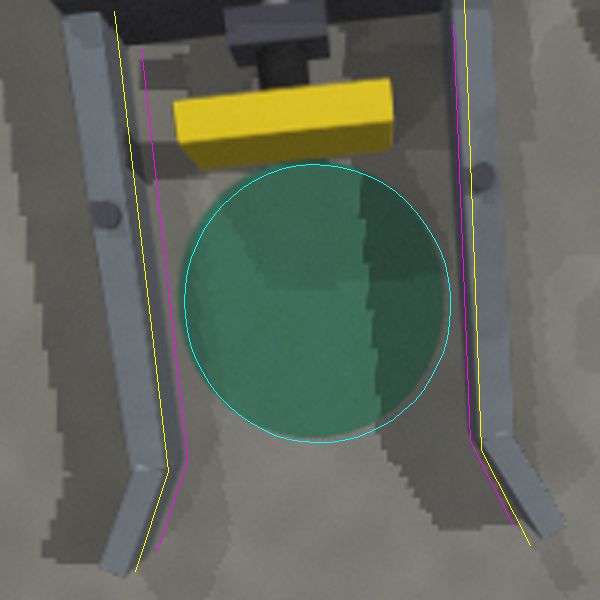

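```bash
python3 nest.py w5 g 479.3 298.5 94.8 160 0 200 200 3 b
```

```text
(array([476.9, 300.1]), np.float64(0.4), 434)
```

View pics/w5ob.png

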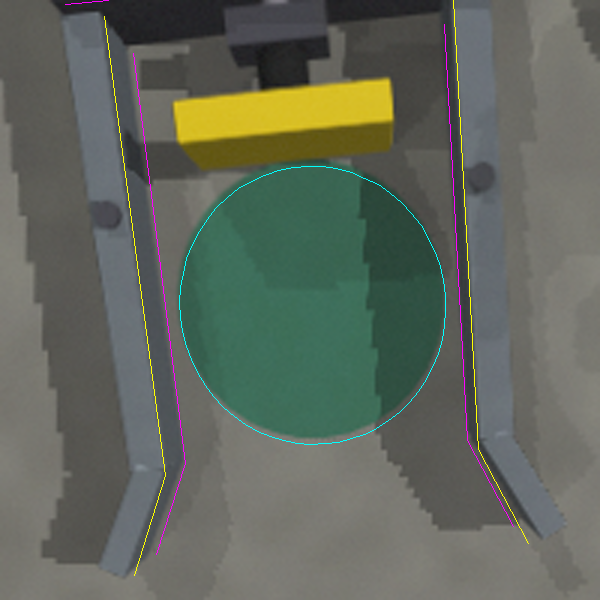

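Picture: the left nest with the green disc at about (263,100) and the yellow pad at (255,40). The overlay fit gives origin (479.5, 299) and yaw 94.8°. Now I'll lower the closed fingers into the green pot.

```bash
python3 -m pendant '[{"offset":[0.8,-2,0],"angular":[0,0,0],"gripper":255},{"offset":[0.8,-3,0],"angular":[0,0,0],"gripper":255},{"offset":[0.9,-3,0],"angular":[0,0,0],"gripper":255},{"offset":[0.9,-3,0],"angular":[0,0,0],"gripper":255},{"offset":[0.8,-3,0],"angular":[0,0,0],"gripper":255},{"offset":[0.8,-2.7,0],"angular":[0,0,0],"gripper":255},{"offset":[0,0,-2],"angular":[0,0,0],"gripper":255},{"offset":[0,0,-2.5],"angular":[0,0,0],"gripper":255},{"offset":[0,0,-2.5],"angular":[0,0,0],"gripper":255},{"offset":[0,0,-2.5],"angular":[0,0,0],"gripper":255},{"offset":[0,0,-2],"angular":[0,0,0],"gripper":255},{"offset":[0,0,-1.6],"angular":[0,0,0],"gripper":255},{"offset":[0,0,-0.9],"angular":[0,0,0],"gripper":255},{"offset":[0,0,-0.4],"angular":[0,0,0],"gripper":255},{"offset":[0,0,0],"angular":[0,0,0],"gripper":255},{"offset":[0,0,0],"angular":[0,0,0],"gripper":255}]'
```

```text
t: 11.65
position: [550.2, 32.5, 214.9]
tcp_rot: [0.0, 1.0, 0.0, 0.001]
contact_force: [0.1, -0.4, 0.3]
grip_width: 0.5
```

```bash
python3 -m pendant '[{"offset":[0,0.9,0],"angular":[0,0,0],"gripper":255},{"offset":[0,0.8,0],"angular":[0,0,0],"gripper":255},{"offset":[0,0.4,0],"angular":[0,0,0],"gripper":255},{"offset":[0,0.4,0],"angular":[0,0,0],"gripper":255},{"offset":[0,0.6,0],"angular":[0,0,0],"gripper":255},{"offset":[0,0.7,0],"angular":[0,0,0],"gripper":255},{"offset":[0,0.7,0],"angular":[0,0,0],"gripper":255},{"offset":[0,0.7,0],"angular":[0,0,0],"gripper":255},{"offset":[0,0.7,0],"angular":[0,0,0],"gripper":255},{"offset":[0,0.7,0],"angular":[0,0,0],"gripper":255}]'; python3 look.py w6
```

```text
t: 12.48
position: [550.1, 99.3, 215.1]
tcp_rot: [0.001, 1.0, 0.001, 0.001]
contact_force: [0.9, -6.0, 4.1]
grip_width: 0.9
12.4833 [550.1  99.3 215.1] [7.e-04 1.e+00 9.e-04 9.e-04] [ 0.02  0.4   1.73 -0.    1.01  0.02] [ 0.9 -6.   4.1] 0.9
```

View pics/w6.png

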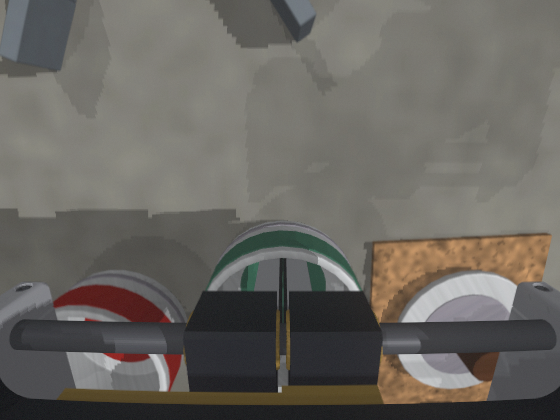

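Picture: the green pot tracks the fingers at (283,270) and the red pot is clear at (120,330). Moving diagonally towards the mouth.

```bash
python3 -m pendant '[{"offset":[-0.3,0.6,0],"angular":[0,0,0],"gripper":255},{"offset":[-0.5,0.6,0],"angular":[0,0,0],"gripper":255},{"offset":[-0.5,0.6,0],"angular":[0,0,0],"gripper":255},{"offset":[-0.5,0.6,0],"angular":[0,0,0],"gripper":255},{"offset":[-0.5,0.6,0],"angular":[0,0,0],"gripper":255},{"offset":[-0.5,0.6,0],"angular":[0,0,0],"gripper":255},{"offset":[-0.5,0.6,0],"angular":[0,0,0],"gripper":255},{"offset":[-0.5,0.6,0],"angular":[0,0,0],"gripper":255},{"offset":[-0.5,0.6,0],"angular":[0,0,0],"gripper":255},{"offset":[-0.5,0.6,0],"angular":[0,0,0],"gripper":255},{"offset":[-0.5,0.6,0],"angular":[0,0,0],"gripper":255},{"offset":[-0.5,0.6,0],"angular":[0,0,0],"gripper":255},{"offset":[-0.5,0.6,0],"angular":[0,0,0],"gripper":255},{"offset":[-0.5,0.4,0],"angular":[0,0,0],"gripper":255},{"offset":[-0.3,0.2,0],"angular":[0,0,0],"gripper":255}]'; python3 look.py w7
python3 - <<'E'
from station import *
import cv2
s=read_camera("scene");cv2.imwrite("pics/s7.png",cv2.resize(s[100:240,240:420],None,fx=4,fy=4))
cv2.imwrite("pics/s7f.png",s)
E
```

```text
t: 13.78
position: [477.6, 183.9, 214.0]
tcp_rot: [-0.0, 1.0, 0.001, -0.0]
contact_force: [3.1, -4.2, 2.6]
grip_width: 0.2
13.7833 [477.6 183.9 214. ] [-2.e-04  1.e+00  1.e-03 -3.e-04] [0.2  0.32 1.84 0.   0.98 0.2 ] [ 3.1 -4.2  2.6] 0.2
```

View pics/w7.png

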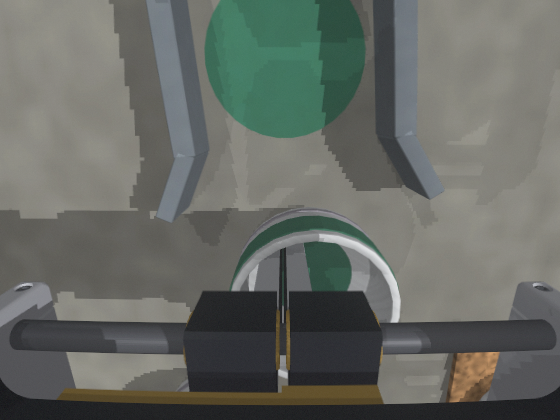

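View pics/s7.png

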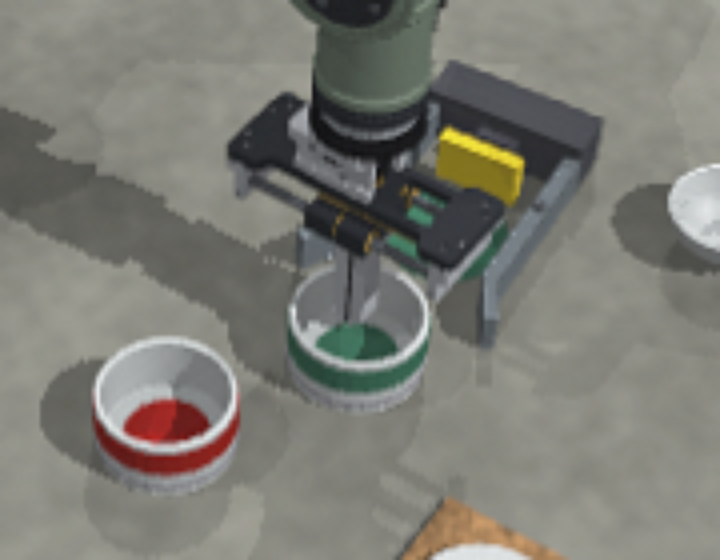

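```bash
python3 - <<'E'
from h import *
z=np.load("pics/w7.npz");c=(z["K"],z["k1"],z["E"]);im=cv2.imread("pics/w7.png")
P=unproj(c,[[317,232],[280,240],[355,244],[248,262],[382,263],[399,296]],50)[:,:2];print(P.round(1))
from scipy.optimize import least_squares
r=least_squares(lambda q:np.hypot(*(P-q).T)-48,[488,150]);print(r.x,r.fun.round(1))
E
```

```text
[[495.  210. ]
 [476.4 205.6]
 [514.7 203.5]
 [459.7 193.2]
 [529.6 192.8]
 [540.9 173. ]]
[494.28452781 160.86065243] [ 1.1  0.2 -0.7 -0.6 -0.4  0.2]
```

```bash
python3 -m pendant '[{"offset":[0,-0.6,0],"angular":[0,0,0],"gripper":255},{"offset":[0.5,-0.3,0],"angular":[0,0,0],"gripper":255},{"offset":[0.6,0,0],"angular":[0,0,0],"gripper":255},{"offset":[0,0,0],"angular":[0,0,0],"gripper":255},{"offset":[0,0,0],"angular":[0,0,0],"gripper":255}]'
```

```text
t: 14.3
position: [489.8, 173.8, 213.8]
tcp_rot: [-0.0, 1.0, 0.0, -0.0]
contact_force: [-0.6, 0.2, -0.5]
grip_width: 0.6
```

```bash
python3 -m pendant '[{"offset":[-0.06,0.7,0],"angular":[0,0,0],"gripper":255},{"offset":[-0.06,0.7,0],"angular":[0,0,0],"gripper":255},{"offset":[-0.06,0.5,0],"angular":[0,0,0],"gripper":255},{"offset":[-0.06,0.5,0],"angular":[0,0,0],"gripper":255},{"offset":[-0.06,0.6,0],"angular":[0,0,0],"gripper":255},{"offset":[-0.06,0.7,0],"angular":[0,0,0],"gripper":255},{"offset":[-0.06,0.7,0],"angular":[0,0,0],"gripper":255},{"offset":[-0.06,0.7,0],"angular":[0,0,0],"gripper":255},{"offset":[-0.06,0.7,0],"angular":[0,0,0],"gripper":255},{"offset":[-0.06,0.7,0],"angular":[0,0,0],"gripper":255},{"offset":[-0.06,0.7,0],"angular":[0,0,0],"gripper":255},{"offset":[-0.06,0.7,0],"angular":[0,0,0],"gripper":255},{"offset":[-0.06,0.7,0],"angular":[0,0,0],"gripper":255},{"offset":[-0.06,0.7,0],"angular":[0,0,0],"gripper":255},{"offset":[-0.06,0.7,0],"angular":[0,0,0],"gripper":255},{"offset":[-0.06,0.6,0],"angular":[0,0,0],"gripper":255},{"offset":[-0.05,0.4,0],"angular":[0,0,0],"gripper":255}]'; python3 look.py w8
```

```text
t: 15.72
position: [479.3, 284.9, 214.1]
tcp_rot: [-0.0, 1.0, 0.001, 0.0]
contact_force: [1.0, -1.8, -0.6]
grip_width: 0.4
15.7167 [479.3 284.9 214.1] [-1.e-04  1.e+00  1.e-03  1.e-04] [0.38 0.4  1.73 0.   1.01 0.38] [ 1.  -1.8 -0.6] 0.4
```

View pics/w8.png

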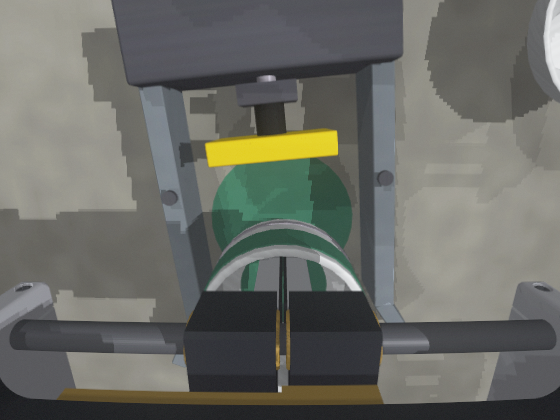

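Picture: the pot is square in the nest at (283,260) with the wall gaps about even, and the yellow pad is ahead at (272,148). Advancing more slowly.

```bash
python3 -m pendant '[{"offset":[-0.04,0.5,0],"angular":[0,0,0],"gripper":255},{"offset":[-0.04,0.5,0],"angular":[0,0,0],"gripper":255},{"offset":[-0.04,0.5,0],"angular":[0,0,0],"gripper":255},{"offset":[-0.04,0.5,0],"angular":[0,0,0],"gripper":255},{"offset":[-0.04,0.4,0],"angular":[0,0,0],"gripper":255},{"offset":[-0.03,0.3,0],"angular":[0,0,0],"gripper":255}]'; python3 -c "
from h import *
z=np.load('pics/w8.npz');c=(z['K'],z['k1'],z['E'])
print(unproj(c,[[208,166],[337,154]],6),unproj(c,[[208,146],[336,131]],46))"
```

```text
t: 16.27
position: [477.1, 311.6, 214.2]
tcp_rot: [0.0, 1.0, 0.001, 0.0]
contact_force: [0.8, -4.2, -0.9]
grip_width: 0.4
[[433.03206543 337.78115146   6.        ]
 [512.72635099 345.32431443   6.        ]] [[443.49536286 353.32038441  46.        ]
 [504.66502266 360.44495253  46.        ]]
```

```bash
python3 -m pendant '[{"offset":[-0.02,0.25,0],"angular":[0,0,0],"gripper":255},{"offset":[-0.02,0.25,0],"angular":[0,0,0],"gripper":255},{"offset":[-0.02,0.25,0],"angular":[0,0,0],"gripper":255},{"offset":[-0.02,0.25,0],"angular":[0,0,0],"gripper":255}]'
```

```text
t: 16.6
position: [476.3, 321.2, 214.2]
tcp_rot: [0.0, 1.0, 0.001, 0.0]
contact_force: [1.1, -2.9, 1.0]
grip_width: 0.4
```

```bash
python3 -m pendant '[{"offset":[-0.02,0.2,0],"angular":[0,0,0],"gripper":255},{"offset":[-0.02,0.2,0],"angular":[0,0,0],"gripper":255},{"offset":[-0.02,0.2,0],"angular":[0,0,0],"gripper":255}]'
```

```text
t: 16.85
position: [475.7, 327.2, 214.2]
tcp_rot: [0.0, 1.0, 0.001, 0.0]
contact_force: [0.7, -3.6, 0.6]
grip_width: 0.2
```

```bash
python3 -m pendant '[{"offset":[-0.02,0.15,0],"angular":[0,0,0],"gripper":255},{"offset":[-0.01,0.15,0],"angular":[0,0,0],"gripper":255},{"offset":[-0.01,0.15,0],"angular":[0,0,0],"gripper":255}]'
```

```text
t: 17.1
position: [475.5, 330.4, 214.2]
tcp_rot: [0.002, 1.0, 0.001, -0.0]
contact_force: [1.8, -11.4, 4.2]
grip_width: 0.2
```

```bash
python3 -m pendant '[{"offset":[-0.01,0.1,0],"angular":[0,0,0],"gripper":255},{"offset":[-0.01,0.1,0],"angular":[0,0,0],"gripper":255}]'
```

```text
t: 17.27
position: [475.5, 331.5, 214.2]
tcp_rot: [0.003, 1.0, 0.001, -0.0]
contact_force: [2.3, -14.4, 4.4]
grip_width: 0.4
```

```bash
python3 -m pendant '[{"offset":[0,0.1,0],"angular":[0,0,0],"gripper":255},{"offset":[0,0.1,0],"angular":[0,0,0],"gripper":255},{"offset":[0,0,0],"angular":[0,0,0],"gripper":255}]'
```

```text
t: 17.52
position: [475.6, 332.6, 214.2]
tcp_rot: [0.005, 1.0, 0.001, -0.001]
contact_force: [1.9, -16.3, 6.1]
grip_width: 0.1
```

```bash
python3 -m pendant '[{"offset":[0,0.1,0],"angular":[0,0,0],"gripper":255},{"offset":[0,0.1,0],"angular":[0,0,0],"gripper":255},{"offset":[0,0.1,0],"angular":[0,0,0],"gripper":255},{"offset":[0,0,0],"angular":[0,0,0],"gripper":255}]'
```

```text
t: 17.85
position: [475.6, 334.3, 214.2]
tcp_rot: [0.006, 1.0, 0.002, -0.001]
contact_force: [0.3, -22.2, 8.4]
grip_width: 0.2
```

```bash
python3 -m pendant '[{"offset":[0,0.1,0],"angular":[0,0,0],"gripper":255},{"offset":[0,0,0],"angular":[0,0,0],"gripper":255},{"offset":[0,0,0],"angular":[0,0,0],"gripper":255},{"offset":[0,0,0],"angular":[0,0,0],"gripper":255}]'
```

```text
t: 18.18
position: [475.7, 334.9, 214.3]
tcp_rot: [0.007, 1.0, 0.002, -0.001]
contact_force: [-0.0, -24.3, 9.7]
grip_width: 0.3
```

```bash
python3 -m pendant '[{"offset":[0,0.03,0],"angular":[0,0,0],"gripper":255},{"offset":[0,0,0],"angular":[0,0,0],"gripper":255},{"offset":[0,0,0],"angular":[0,0,0],"gripper":255},{"offset":[0,0,0],"angular":[0,0,0],"gripper":255},{"offset":[0,0,0],"angular":[0,0,0],"gripper":255},{"offset":[0,0,0],"angular":[0,0,0],"gripper":255},{"offset":[0,0,0],"angular":[0,0,0],"gripper":255},{"offset":[0,0,0],"angular":[0,0,0],"gripper":255},{"offset":[0,0,0],"angular":[0,0,0],"gripper":255},{"offset":[0,0,0],"angular":[0,0,0],"gripper":255},{"offset":[0,0,0],"angular":[0,0,0],"gripper":255},{"offset":[0,0,0],"angular":[0,0,0],"gripper":255},{"offset":[0,0,0],"angular":[0,0,0],"gripper":255},{"offset":[0,0,0],"angular":[0,0,0],"gripper":255},{"offset":[0,0,0],"angular":[0,0,0],"gripper":255}]'
```

```text
t: 19.43
position: [475.7, 335.0, 214.2]
tcp_rot: [0.007, 1.0, 0.002, -0.001]
contact_force: [0.8, -24.7, 10.0]
grip_width: 0.7
```

```bash
python3 -m pendant '[{"offset":[0,-0.15,0],"angular":[0,0,0],"gripper":255},{"offset":[0,-0.15,0],"angular":[0,0,0],"gripper":255},{"offset":[0,-0.15,0],"angular":[0,0,0],"gripper":255},{"offset":[0,-0.2,0],"angular":[0,0,0],"gripper":255},{"offset":[0,-0.3,0],"angular":[0,0,0],"gripper":255},{"offset":[0,-0.4,0],"angular":[0,0,0],"gripper":255},{"offset":[0,-0.5,0],"angular":[0,0,0],"gripper":255},{"offset":[0,-0.5,0],"angular":[0,0,0],"gripper":255},{"offset":[0,-0.4,0],"angular":[0,0,0],"gripper":255},{"offset":[0,0,0],"angular":[0,0,0],"gripper":255}]'
```

```text
t: 20.27
position: [474.9, 312.0, 214.0]
tcp_rot: [-0.0, 1.0, 0.001, -0.0]
contact_force: [-0.1, 0.1, -0.4]
grip_width: 0.9
```

```bash
python3 -m pendant '[{"offset":[0,0,1],"angular":[0,0,0],"gripper":255},{"offset":[0,0,2],"angular":[0,0,0],"gripper":255},{"offset":[0,0,2.5],"angular":[0,0,0],"gripper":255},{"offset":[0,0,2.5],"angular":[0,0,0],"gripper":255},{"offset":[0,0,3],"angular":[0,0,0],"gripper":255},{"offset":[0,-1.5,3],"angular":[0,0,0],"gripper":255},{"offset":[0,-3,1],"angular":[0,0,0],"gripper":255},{"offset":[0,-3,0],"angular":[0,0,0],"gripper":255},{"offset":[0,-3,0],"angular":[0,0,0],"gripper":255},{"offset":[0,-1.5,0],"angular":[0,0,0],"gripper":255},{"offset":[0,0,0],"angular":[0,0,0],"gripper":255}]'; python3 look.py w9
```

```text
t: 21.18
position: [475.1, 190.3, 365.2]
tcp_rot: [0.0, 1.0, -0.001, 0.001]
contact_force: [0.1, 0.4, -0.0]
grip_width: 0.1
21.1833 [475.1 190.3 365.2] [ 2.e-04  1.e+00 -8.e-04  6.e-04] [ 0.21  0.11  1.74 -0.    1.29  0.21] [ 0.1  0.4 -0. ] 0.1
```

View pics/w9.png

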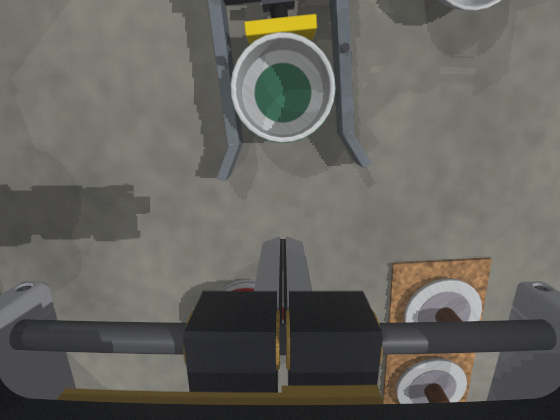

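Picture: the green pot (283,88) stands against the yellow pad (281,26), centred between the walls. Next I'll survey the right nest from above.

```bash
python3 -m pendant '[{"offset":[0,-2,1],"angular":[0,0,0],"gripper":255},{"offset":[0,-3,1],"angular":[0,0,0],"gripper":255},{"offset":[0,-3.8,1],"angular":[0,0,0],"gripper":255},{"offset":[0,-3.8,1],"angular":[0,0,0],"gripper":255},{"offset":[0,-3.8,0.5],"angular":[0,0,0],"gripper":255},{"offset":[0,-3.8,0],"angular":[0,0,0],"gripper":255},{"offset":[0,-3.8,0],"angular":[0,0,0],"gripper":255},{"offset":[0,-3.8,0],"angular":[0,0,0],"gripper":255},{"offset":[0,-3.8,0],"angular":[0,0,0],"gripper":255},{"offset":[0,-3.8,0],"angular":[0,0,0],"gripper":255},{"offset":[0,-3.8,0],"angular":[0,0,0],"gripper":255},{"offset":[0,-3.8,0],"angular":[0,0,0],"gripper":255},{"offset":[0,-3.8,0],"angular":[0,0,0],"gripper":255},{"offset":[0,-3.8,0],"angular":[0,0,0],"gripper":255},{"offset":[0,-3.8,0],"angular":[0,0,0],"gripper":255},{"offset":[0,-3,0],"angular":[0,0,0],"gripper":255},{"offset":[0,-2,0],"angular":[0,0,0],"gripper":255},{"offset":[0,0,0],"angular":[0,0,0],"gripper":255},{"offset":[0,0,0],"angular":[0,0,0],"gripper":255}]'; python3 look.py w10;python3 nest.py w10 r 463 -301 -94 160 0 200 220 3 a
```

```text
t: 22.82
position: [475.9, -401.7, 408.8]
tcp_rot: [-0.001, 1.0, 0.001, 0.0]
contact_force: [-0.8, 0.5, -0.7]
grip_width: 0.7
22.8167 [ 475.9 -401.7  408.8] [-6.e-04  1.e+00  6.e-04  2.e-04] [-0.84  0.3   1.41  0.    1.43 -0.84] [-0.8  0.5 -0.7] 0.7
(array([ 462.5, -298.2]), np.float64(0.93), 223)
```

View pics/w10.png

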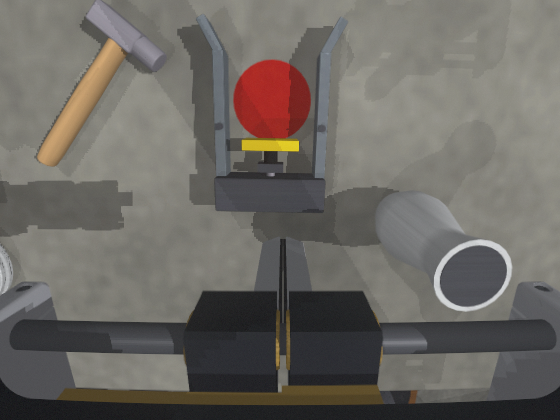

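View pics/w10oa.png

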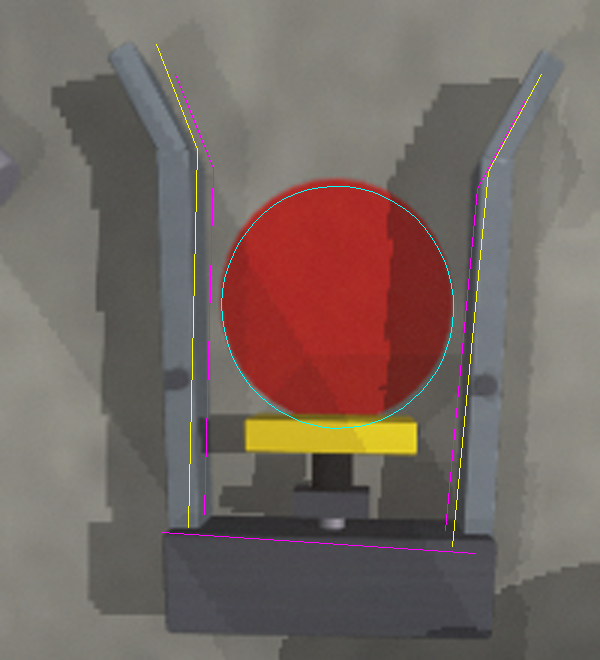

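```bash
python3 nest.py w10 r 462.3 -298.2 -90.4 160 0 200 220 3 b
```

```text
(array([ 462.5, -298.2]), np.float64(0.93), 223)
```

View pics/w10ob.png

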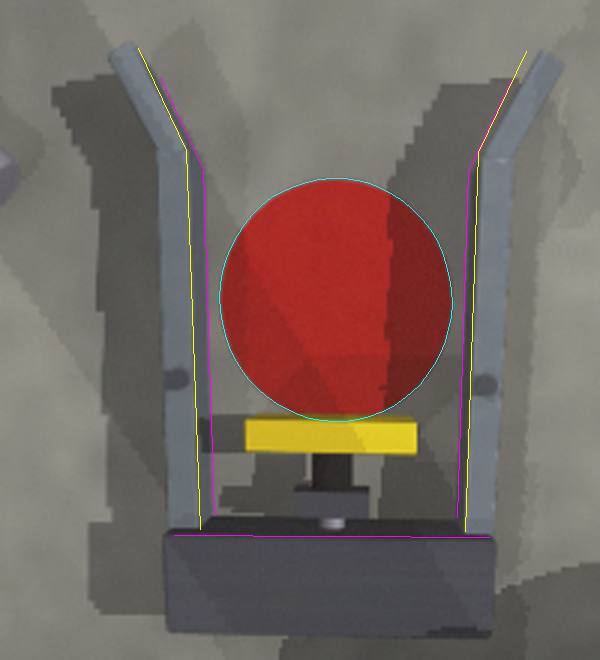

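Picture: the red disc is at (272,100) and the pad at (270,146). The fit gives origin (462.3,-298.2) and axis along -y. The hammer and vase are clear. Going to the red pot.

```bash
python3 -m pendant '[{"offset":[-0.3,2,0],"angular":[0,0,0],"gripper":255},{"offset":[-0.3,3,0],"angular":[0,0,0],"gripper":255},{"offset":[-0.3,3.5,0],"angular":[0,0,0],"gripper":255},{"offset":[-0.3,3.5,0],"angular":[0,0,0],"gripper":255},{"offset":[-0.4,3.5,-0.8],"angular":[0,0,0],"gripper":255},{"offset":[-0.4,3.5,-0.8],"angular":[0,0,0],"gripper":255},{"offset":[-0.4,3.5,-0.8],"angular":[0,0,0],"gripper":255},{"offset":[-0.4,3.5,-0.8],"angular":[0,0,0],"gripper":255},{"offset":[-0.4,3.5,-0.8],"angular":[0,0,0],"gripper":255},{"offset":[-0.4,3.5,0],"angular":[0,0,0],"gripper":255},{"offset":[-0.4,3.5,0],"angular":[0,0,0],"gripper":255},{"offset":[-0.3,3,0],"angular":[0,0,0],"gripper":255},{"offset":[-0.2,2,0],"angular":[0,0,0],"gripper":255},{"offset":[0,0,0],"angular":[0,0,0],"gripper":255},{"offset":[0,0,0],"angular":[0,0,0],"gripper":255}]'; python3 look.py w11
```

```text
t: 24.12
position: [429.3, 15.4, 369.4]
tcp_rot: [0.0, 1.0, 0.003, 0.0]
contact_force: [1.2, 0.1, 0.5]
grip_width: 0.3
24.1167 [429.3  15.4 369.4] [1.0e-04 1.0e+00 3.2e-03 3.0e-04] [-0.17 -0.08  1.92 -0.    1.3  -0.17] [1.2 0.1 0.5] 0.3
```

View pics/w11.png

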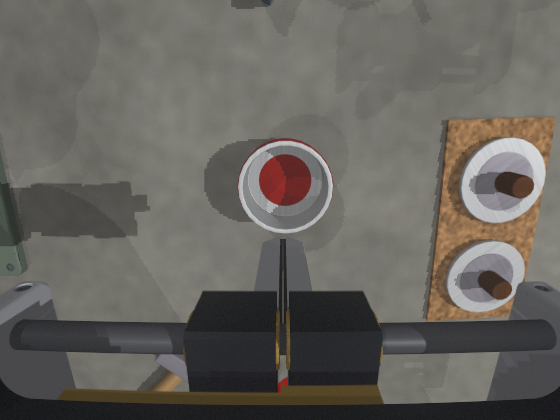

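Picture: the red pot is unmoved at (286,187) and both covers are knob-up on the mat at (502,180) and (486,277).

```bash
python3 -c "
from h import *
z=np.load('pics/w11.npz');c=(z['K'],z['k1'],z['E']);print(unproj(c,[[286,187.5]],50))"; python3 -m pendant '[{"offset":[0.2,0.3,-2],"angular":[0,0,0],"gripper":255},{"offset":[0,0,-3],"angular":[0,0,0],"gripper":255},{"offset":[0,0,-3],"angular":[0,0,0],"gripper":255},{"offset":[0,0,-2.5],"angular":[0,0,0],"gripper":255},{"offset":[0,0,-2],"angular":[0,0,0],"gripper":255},{"offset":[0,0,-1.6],"angular":[0,0,0],"gripper":255},{"offset":[0,0,-0.9],"angular":[0,0,0],"gripper":255},{"offset":[0,0,-0.5],"angular":[0,0,0],"gripper":255},{"offset":[0,0,0],"angular":[0,0,0],"gripper":255},{"offset":[0,0,0],"angular":[0,0,0],"gripper":255}]'
```

```text
[[432.88278497  30.11745709  50.        ]]
t: 25.0
position: [432.6, 16.0, 214.7]
tcp_rot: [0.0, 1.0, 0.0, 0.001]
contact_force: [0.5, -0.1, -0.3]
grip_width: 0.2
```

```bash
python3 -c "
from h import *
z=np.load('pics/w10.npz');c=(z['K'],z['k1'],z['E']);print(unproj(c,[[155,52],[163,66],[100,5]],20).round())"; python3 -m pendant '[{"offset":[0,-0.8,0],"angular":[0,0,0],"gripper":255},{"offset":[0,-0.7,0],"angular":[0,0,0],"gripper":255},{"offset":[0,-0.4,0],"angular":[0,0,0],"gripper":255},{"offset":[0,-0.4,0],"angular":[0,0,0],"gripper":255},{"offset":[0.1,-0.6,0],"angular":[0,0,0],"gripper":255},{"offset":[0.2,-0.7,0],"angular":[0,0,0],"gripper":255},{"offset":[0.2,-0.7,0],"angular":[0,0,0],"gripper":255},{"offset":[0.2,-0.7,0],"angular":[0,0,0],"gripper":255},{"offset":[0.2,-0.7,0],"angular":[0,0,0],"gripper":255},{"offset":[0.2,-0.7,0],"angular":[0,0,0],"gripper":255},{"offset":[0.2,-0.7,0],"angular":[0,0,0],"gripper":255},{"offset":[0.2,-0.7,0],"angular":[0,0,0],"gripper":255},{"offset":[0.2,-0.7,0],"angular":[0,0,0],"gripper":255},{"offset":[0.2,-0.7,0],"angular":[0,0,0],"gripper":255},{"offset":[0.2,-0.7,0],"angular":[0,0,0],"gripper":255},{"offset":[0.2,-0.7,0],"angular":[0,0,0],"gripper":255},{"offset":[0.2,-0.7,0],"angular":[0,0,0],"gripper":255},{"offset":[0.2,-0.7,0],"angular":[0,0,0],"gripper":255},{"offset":[0.2,-0.7,0],"angular":[0,0,0],"gripper":255},{"offset":[0.2,-0.5,0],"angular":[0,0,0],"gripper":255}]'; python3 look.py w12; python3 - <<'E'
from station import *
import cv2
cv2.imwrite("pics/s12.png",cv2.resize(read_camera("scene")[180:330,130:330],None,fx=4,fy=4))
E
```

```text
[[ 333. -246.   20.]
 [ 341. -261.   20.]
 [ 276. -197.   20.]]
t: 26.67
position: [462.7, -115.6, 214.3]
tcp_rot: [-0.001, 1.0, 0.001, -0.001]
contact_force: [-1.1, 5.0, 4.4]
grip_width: 0.2
26.6667 [ 462.7 -115.6  214.3] [-1.e-03  1.e+00  5.e-04 -8.e-04] [-0.43  0.26  1.93  0.    0.96 -0.43] [-1.1  5.   4.4] 0.2
```

View pics/w12.png

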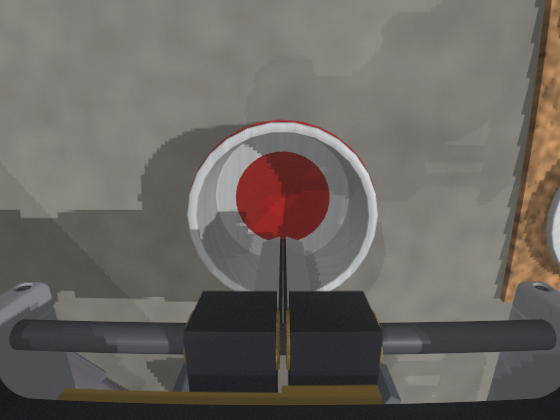

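View pics/s12.png

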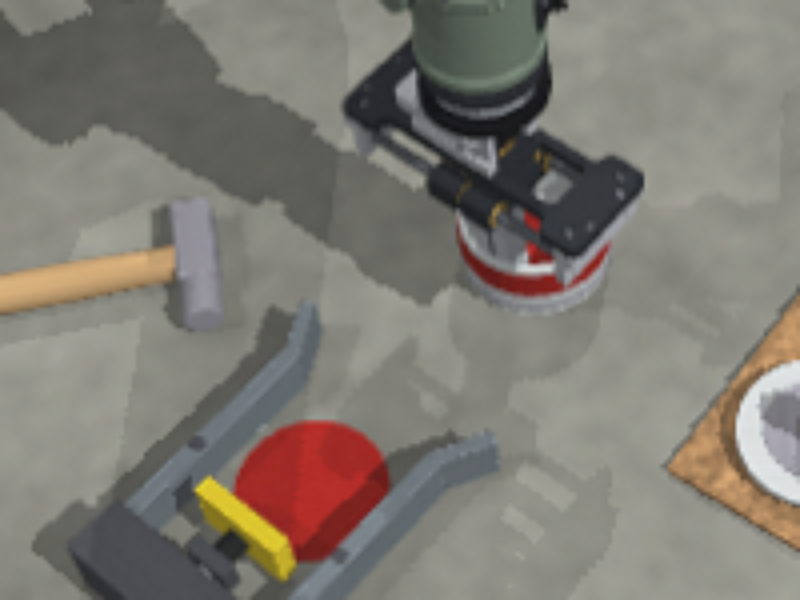

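Picture: the pot rim runs from column 190 to 376, so it is centred on the fingers and lined up with the nest. The hammer is clear. Pushing straight -y.

```bash
python3 -m pendant '[{"offset":[0,-0.5,0],"angular":[0,0,0],"gripper":255},{"offset":[0,-0.6,0],"angular":[0,0,0],"gripper":255},{"offset":[0,-0.7,0],"angular":[0,0,0],"gripper":255},{"offset":[0,-0.7,0],"angular":[0,0,0],"gripper":255},{"offset":[0,-0.7,0],"angular":[0,0,0],"gripper":255},{"offset":[0,-0.7,0],"angular":[0,0,0],"gripper":255},{"offset":[0,-0.7,0],"angular":[0,0,0],"gripper":255},{"offset":[0,-0.7,0],"angular":[0,0,0],"gripper":255},{"offset":[0,-0.7,0],"angular":[0,0,0],"gripper":255},{"offset":[0,-0.7,0],"angular":[0,0,0],"gripper":255},{"offset":[0,-0.7,0],"angular":[0,0,0],"gripper":255},{"offset":[0,-0.7,0],"angular":[0,0,0],"gripper":255},{"offset":[0,-0.7,0],"angular":[0,0,0],"gripper":255},{"offset":[0,-0.6,0],"angular":[0,0,0],"gripper":255},{"offset":[0,-0.5,0],"angular":[0,0,0],"gripper":255}]'; python3 look.py w13
```

```text
t: 28.02
position: [463.0, -215.4, 214.1]
tcp_rot: [0.0, 1.0, 0.001, -0.0]
contact_force: [0.4, 3.3, 1.4]
grip_width: 0.5
28.0167 [ 463.  -215.4  214.1] [ 0.e+00  1.e+00  6.e-04 -1.e-04] [-0.6   0.32  1.85 -0.    0.98 -0.61] [0.4 3.3 1.4] 0.5
```

View pics/w13.png

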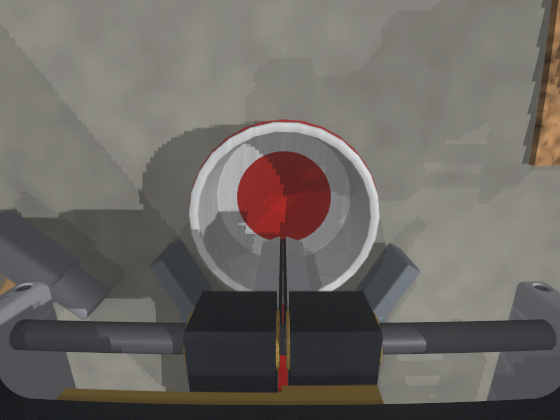

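Picture: the flare tips at (175,270) and (395,270) are symmetric about the pot centre (284). Continuing.

```bash
python3 -m pendant '[{"offset":[0,-0.5,0],"angular":[0,0,0],"gripper":255},{"offset":[0,-0.6,0],"angular":[0,0,0],"gripper":255},{"offset":[0,-0.6,0],"angular":[0,0,0],"gripper":255},{"offset":[0,-0.6,0],"angular":[0,0,0],"gripper":255},{"offset":[0,-0.6,0],"angular":[0,0,0],"gripper":255},{"offset":[0,-0.6,0],"angular":[0,0,0],"gripper":255},{"offset":[0,-0.6,0],"angular":[0,0,0],"gripper":255},{"offset":[0,-0.6,0],"angular":[0,0,0],"gripper":255},{"offset":[0,-0.6,0],"angular":[0,0,0],"gripper":255},{"offset":[0,-0.6,0],"angular":[0,0,0],"gripper":255},{"offset":[0,-0.6,0],"angular":[0,0,0],"gripper":255},{"offset":[0,-0.6,0],"angular":[0,0,0],"gripper":255},{"offset":[0,-0.5,0],"angular":[0,0,0],"gripper":255},{"offset":[0,-0.3,0],"angular":[0,0,0],"gripper":255},{"offset":[0,-0.2,0],"angular":[0,0,0],"gripper":255}]'
```

```text
t: 29.32
position: [463.0, -296.1, 214.1]
tcp_rot: [-0.0, 1.0, 0.001, -0.0]
contact_force: [-1.4, 3.8, 1.5]
grip_width: 0.6
```

```bash
python3 -m pendant '[{"offset":[0,-0.3,0],"angular":[0,0,0],"gripper":255},{"offset":[0,-0.3,0],"angular":[0,0,0],"gripper":255},{"offset":[0,-0.3,0],"angular":[0,0,0],"gripper":255},{"offset":[0,-0.3,0],"angular":[0,0,0],"gripper":255},{"offset":[0,-0.2,0],"angular":[0,0,0],"gripper":255}]'
```

```text
t: 29.73
position: [463.1, -310.0, 214.1]
tcp_rot: [0.0, 1.0, 0.001, -0.0]
contact_force: [0.3, 3.6, 0.4]
grip_width: 0.2
```

```bash
python3 -m pendant '[{"offset":[0,-0.2,0],"angular":[0,0,0],"gripper":255},{"offset":[0,-0.2,0],"angular":[0,0,0],"gripper":255}]'
```

```text
t: 29.9
position: [463.1, -313.7, 214.1]
tcp_rot: [-0.0, 1.0, 0.001, -0.0]
contact_force: [-0.5, 3.7, 0.7]
grip_width: 0.5
```

```bash
python3 -m pendant '[{"offset":[0,-0.15,0],"angular":[0,0,0],"gripper":255},{"offset":[0,-0.15,0],"angular":[0,0,0],"gripper":255}]'
```

```text
t: 30.07
position: [463.1, -316.7, 214.1]
tcp_rot: [-0.0, 1.0, 0.001, -0.0]
contact_force: [0.3, 3.8, 0.3]
grip_width: 0.0
```

```bash
python3 -m pendant '[{"offset":[0,-0.15,0],"angular":[0,0,0],"gripper":255},{"offset":[0,-0.15,0],"angular":[0,0,0],"gripper":255},{"offset":[0,-0.15,0],"angular":[0,0,0],"gripper":255}]'
```

```text
t: 30.32
position: [463.1, -321.2, 214.1]
tcp_rot: [-0.0, 1.0, 0.001, -0.0]
contact_force: [0.5, 4.0, -0.1]
grip_width: 0.6
```

```bash
python3 -m pendant '[{"offset":[0,-0.1,0],"angular":[0,0,0],"gripper":255},{"offset":[0,-0.1,0],"angular":[0,0,0],"gripper":255}]'
```

```text
t: 30.48
position: [463.1, -323.2, 214.1]
tcp_rot: [-0.0, 1.0, 0.001, -0.0]
contact_force: [0.3, 4.8, 1.4]
grip_width: 0.4
```

```bash
python3 -m pendant '[{"offset":[0,-0.1,0],"angular":[0,0,0],"gripper":255},{"offset":[0,-0.1,0],"angular":[0,0,0],"gripper":255}]'
```

```text
t: 30.65
position: [463.1, -325.2, 214.1]
tcp_rot: [-0.0, 1.0, 0.001, -0.0]
contact_force: [-0.0, 3.8, 0.9]
grip_width: 0.4
```

```bash
python3 -m pendant '[{"offset":[0,-0.15,0],"angular":[0,0,0],"gripper":255},{"offset":[0,-0.15,0],"angular":[0,0,0],"gripper":255}]'
```

```text
t: 30.82
position: [463.1, -327.9, 214.1]
tcp_rot: [-0.001, 1.0, 0.001, -0.0]
contact_force: [0.2, 7.9, 3.3]
grip_width: 0.5
```

```bash
python3 -m pendant '[{"offset":[0,-0.1,0],"angular":[0,0,0],"gripper":255},{"offset":[0,-0.1,0],"angular":[0,0,0],"gripper":255}]'
```

```text
t: 30.98
position: [463.1, -328.9, 214.1]
tcp_rot: [-0.002, 1.0, 0.001, -0.0]
contact_force: [0.4, 10.1, 4.9]
grip_width: 0.5
```

```bash
python3 -m pendant '[{"offset":[0,-0.1,0],"angular":[0,0,0],"gripper":255},{"offset":[0,-0.1,0],"angular":[0,0,0],"gripper":255}]'
```

```text
t: 31.15
position: [463.2, -330.0, 214.1]
tcp_rot: [-0.003, 1.0, 0.001, -0.001]
contact_force: [0.6, 12.9, 6.8]
grip_width: 0.6
```

```bash
python3 -m pendant '[{"offset":[0,-0.1,0],"angular":[0,0,0],"gripper":255},{"offset":[0,-0.1,0],"angular":[0,0,0],"gripper":255},{"offset":[0,-0.1,0],"angular":[0,0,0],"gripper":255},{"offset":[0,-0.1,0],"angular":[0,0,0],"gripper":255},{"offset":[0,0,0],"angular":[0,0,0],"gripper":255}]'
```

```text
t: 31.57
position: [463.3, -332.2, 214.1]
tcp_rot: [-0.006, 1.0, 0.001, -0.001]
contact_force: [0.9, 17.9, 11.4]
grip_width: 0.6
```

```bash
python3 -m pendant '[{"offset":[0,-0.1,0],"angular":[0,0,0],"gripper":255},{"offset":[0,-0.1,0],"angular":[0,0,0],"gripper":255},{"offset":[0,-0.1,0],"angular":[0,0,0],"gripper":255},{"offset":[0,0,0],"angular":[0,0,0],"gripper":255},{"offset":[0,0,0],"angular":[0,0,0],"gripper":255}]'
```

```text
t: 31.98
position: [463.3, -333.8, 214.1]
tcp_rot: [-0.008, 1.0, 0.001, -0.001]
contact_force: [0.7, 23.6, 14.4]
grip_width: 0.4
```

```bash
python3 -m pendant '[{"offset":[0,-0.08,0],"angular":[0,0,0],"gripper":255},{"offset":[0,0,0],"angular":[0,0,0],"gripper":255},{"offset":[0,0,0],"angular":[0,0,0],"gripper":255},{"offset":[0,0,0],"angular":[0,0,0],"gripper":255},{"offset":[0,0,0],"angular":[0,0,0],"gripper":255},{"offset":[0,0,0],"angular":[0,0,0],"gripper":255},{"offset":[0,0,0],"angular":[0,0,0],"gripper":255},{"offset":[0,0,0],"angular":[0,0,0],"gripper":255},{"offset":[0,0,0],"angular":[0,0,0],"gripper":255},{"offset":[0,0,0],"angular":[0,0,0],"gripper":255},{"offset":[0,0,0],"angular":[0,0,0],"gripper":255},{"offset":[0,0,0],"angular":[0,0,0],"gripper":255},{"offset":[0,0,0],"angular":[0,0,0],"gripper":255},{"offset":[0,0,0],"angular":[0,0,0],"gripper":255},{"offset":[0,0,0],"angular":[0,0,0],"gripper":255},{"offset":[0,0,0],"angular":[0,0,0],"gripper":255}]'
```

```text
t: 33.32
position: [463.3, -334.2, 214.0]
tcp_rot: [-0.008, 1.0, 0.001, -0.002]
contact_force: [0.9, 24.4, 14.7]
grip_width: 0.5
```

Held for over a second at about 24 N total, so about 20 N on the pad after sliding friction. Backing off gently.

```bash
python3 -m pendant '[{"offset":[0,0.15,0],"angular":[0,0,0],"gripper":255},{"offset":[0,0.15,0],"angular":[0,0,0],"gripper":255},{"offset":[0,0.15,0],"angular":[0,0,0],"gripper":255},{"offset":[0,0.2,0],"angular":[0,0,0],"gripper":255},{"offset":[0,0.3,0],"angular":[0,0,0],"gripper":255},{"offset":[0,0.4,0],"angular":[0,0,0],"gripper":255},{"offset":[0,0.5,0],"angular":[0,0,0],"gripper":255},{"offset":[0,0.5,0],"angular":[0,0,0],"gripper":255},{"offset":[0,0.4,0],"angular":[0,0,0],"gripper":255},{"offset":[0,0,0],"angular":[0,0,0],"gripper":255}]'
```

```text
t: 34.15
position: [463.1, -312.1, 214.3]
tcp_rot: [0.0, 1.0, 0.001, 0.0]
contact_force: [0.4, 0.7, -0.2]
grip_width: 0.5
```

```bash
python3 -m pendant '[{"offset":[0,0,1],"angular":[0,0,0],"gripper":255},{"offset":[0,0,2],"angular":[0,0,0],"gripper":255},{"offset":[0,0,2.5],"angular":[0,0,0],"gripper":255},{"offset":[0,0,2.5],"angular":[0,0,0],"gripper":255},{"offset":[0,0,3],"angular":[0,0,0],"gripper":255},{"offset":[0,0,3.5],"angular":[0,0,0],"gripper":255},{"offset":[0,0,3.5],"angular":[0,0,0],"gripper":255},{"offset":[0,-2,1.5],"angular":[0,0,0],"gripper":255},{"offset":[0,-2.5,0],"angular":[0,0,0],"gripper":255},{"offset":[0,-2.5,0],"angular":[0,0,0],"gripper":255},{"offset":[0,-2,0],"angular":[0,0,0],"gripper":255},{"offset":[0,0,0],"angular":[0,0,0],"gripper":255},{"offset":[0,0,0],"angular":[0,0,0],"gripper":255}]'; python3 look.py w14; python3 - <<'E'
from station import *
import cv2
cv2.imwrite("pics/s14.png",read_camera("scene"));cv2.imwrite("pics/d14.png",read_camera("side"))
E
```

```text
t: 35.23
position: [462.7, -403.2, 409.6]
tcp_rot: [0.0, 1.0, -0.0, 0.0]
contact_force: [-0.1, 0.5, -0.1]
grip_width: 0.3
35.2333 [ 462.7 -403.2  409.6] [ 0.e+00  1.e+00 -2.e-04  2.e-04] [-0.86  0.28  1.44  0.    1.42 -0.86] [-0.1  0.5 -0.1] 0.3
```

View pics/w14.png

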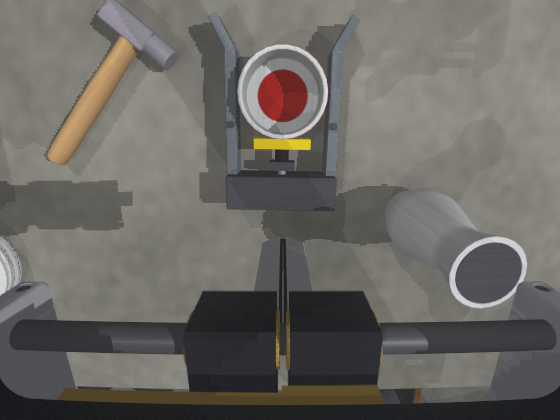

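View pics/s14.png

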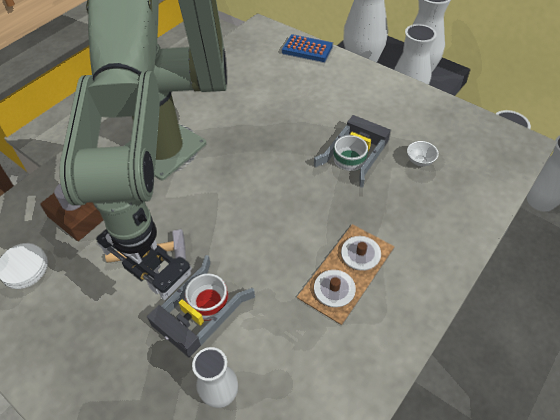

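View pics/d14.png

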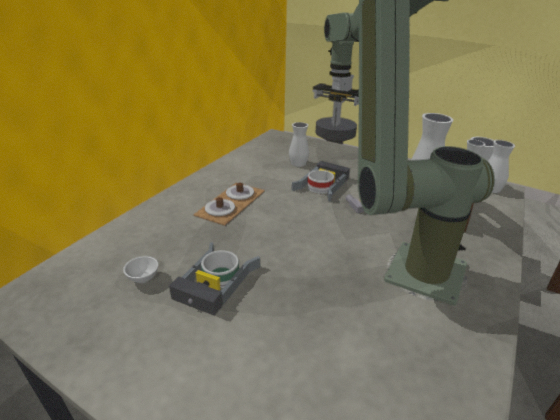

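The pictures show both pots touching their pads: red rim (283,92) at pad (282,144), green in the left nest. Both covers are knob-up on the mat. The vase, bowl and hammer are where they were, and the robot is clear.

```bash
python3 -c "
from station import *
print(job_done())"
```

```text
the job is handed in; nothing more can be done
None
```

The job is handed in at about 35 s of the 72 s allowed. Both covers are knob up on the cork mat, and both canisters were slid into their nests, green first into the left nest and then red into the right one. I pushed each with closed fingers against the inner wall.

**Press:** I held each canister against its stop for over a second. The wrist read 24–25 N, which is about 20 N on the pad after taking off the 3.5–4 N needed to slide the canister. The pad force itself could not be measured. Working from how far the tool moved instead gives about 17–18 N for green and 20 N for red. The fingers also pressed down with 10–15 N, so friction may have taken a bit more and left less than 20 N on the pads.

**Last pictures:**
- **Canisters:** both stand against their yellow pads. Green was last seen close up just after its press, and the later overview pictures show it unmoved.
- **Covers:** both are within the mat.
- **Vase, bowl and hammer:** all in their original places.
- **Robot:** raised clear and reading about zero force.

No check failed. The highest wrist force I saw was about 28 N, well under the ramming limit.

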